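# Crack the release valve of a bench jack and let its stage down to the marker

### The arm

A 7-joint arm with a two-finger parallel gripper is mounted at the origin on a cart in front of the work surface, level with it; the furniture and walls round the work are solid. World frame = base frame: x ahead of the robot, y to its left, z up, the work surface at z = 0. Lengths are in m, angles in rad, forces in N, time in s.
With the tool pointing down it reaches from about 0.4 to 0.85 m from the base axis. Payload 4.5 kg.
Tool frame: the origin (TCP) lies where the fingers leave the gripper's body, on its centre line; the fingertips stand 64 mm ahead of it and the grasp point (between the pads) lies 45 mm ahead of it; z points along the fingers, y is the line along which they close (so a half turn about z gives the same grasp; the last joint's range is limited). The gripper opens to 88 mm and grips with 3 to 60 N. Pads are 18 mm wide; open, the fingers measure 123 mm over their backs; the gripper's body (75 mm by 187 mm) begins 45 mm behind the grasp point.
Start: joints at [-1.282, 0.689, -0.195, 1.565, 0.157, 0.902, -0.215], TCP at [0.158, 0.605, 0.303] pointing down, gripper open.
Joint ranges: [-3.01, 3.01], [-0.46, 2.08], [-1.47, 1.51], [0.13, 2.56], [-1, 4.14], [0.04, 2.09], [-2.66, 2.66]. Speed limits (rad/s): [2.57, 2.57, 3.14, 3.14, 3.14, 3.14, 3.14].

### API

Orientations are given as a unit quaternion [x, y, z, w].
In Python, from plant import r gives the robot as it stands.
- The arm moves only by the tool play_rows, never from a script. Its arguments are lists of equal length, an entry for each row: "translation": the shift along the tool's x, y, z in m, a list of three; "delta_rot": the turn, a rotation vector about the tool's x, y, z in degrees, a list of three; "grip": the opening, from -1 (shut) to 1 (fully open). In form: {"translation": [[x, y, z], ...], "delta_rot": [[rx, ry, rz], ...], "grip": [grip, ...]}. A call has 1 to 20 rows; each row shifts and turns the commanded pose from where the row before left it, along the tool's axes as they then stand; what a row does not reach is not made up. A row lasts 1/8 s, in which the tool goes at most 62.5 mm and 10.7 degrees, less where a joint would pass 70% of its speed; a pose out of reach is approached as far as the arm can. A call with a gripper value outside its range is refused whole. The fingers move at their own pace and stop on an object; "squeeze" is the grip in N (left out, the last holds). Time passes only in rows, so rows that do not move let the fingers close. It gives the time, the measured TCP pose, the force, the opening and the grip force at its end, in the units of the state.
- r.get_state(): the state, without advancing time (a new reading comes with each control period).
- r.snapshot(name): name is "scene" or "top" or "wrist"; returns the picture (400x640x3 uint8, blue, green, red); there is no depth.
- r.get_calibration(name): a dict with "intrinsics" (3x3 intrinsics, pixels), "eye" and "rotation" of the camera in the world. Camera axes: x right, y up, looking along -z (the intrinsics and any distortion apply to the point x, -y, -z); pixel columns grow to the right and rows downward; lengths in m; the calibration is good to about 2 mm. The wrist camera is an equidistant fisheye: a pixel r from the principal point sees the ray r / f radians off the axis. A picture is of the moment at which its call begins: read the wrist's pose just before it. get_calibration takes no time and is no camera call; for the wrist camera it gives the pose at the moment of the call.
- r.finish_job(): hands the job in; it is judged then, once.
Trained networks look in the newest picture that a camera, given by its name, has taken for a name from the list of things; names that differ only in an ending like _2 or _b are one class to them, and where a whole thing is asked for, a point or a joint stands for the part that bears it (a point fixed in the world has none). Each returns a list of dicts, best first, with "confidence" (0 to 1); they miss things now and then, are a little off and sometimes report something else, mostly with a low value. They report only what shows in the picture. A call takes as long as a camera call. They do not tell look-alikes from the thing itself.
- r.look_for(camera, target): "point" ([x, y, z] in m, in world coordinates, good to about 4 mm: the middle of the surface that is visible of it).
- r.silhouettes(camera, target): "pixels" (400x640 bool, what is visible of it).
The state is a dict: "clock": time; "q": joint angles; "qd": joint speeds; "joint_torque": joint torques, N m; "tool_pos": TCP position; "eef_rot": TCP orientation; "contact_force": force on the tool from outside, world axes, zero at the start; "moment": the same for the moment, N m; "opening": opening from 0.0 (shut) to 1.0 (fully open); "finger_force": force on a finger pad.
Only numpy, scipy, OpenCV 4.12 (cv2) and the standard library are available. Lean on these libraries where they do the work, as an engineer would, in place of code of your own. Each camera call takes 0.05 s, during which the arm holds its last target. There are 200 camera calls.

### The job

Lower the gel casting stand on the blue hydraulic jack: push the red-handled release valve anticlockwise just far enough that the stage sinks slowly (always under 12 mm/s), and stop it by closing the valve when the stage's white pointer is level with the red marker. Then close the valve all the way until it seats and nudge it snug with 10 to 20 N at the handle; never load the handle with more than 25 N, whether by pushing or squeezing, do not push on the stage or its load, disturb nothing else, and let go.

Things in the scene. Friction and masses are not known exactly. Their poses are not given: they have to be found in the camera images.
- jack: Blue hydraulic bench jack, fixed. Origin on the worktop; ram axis at jack x 0, y +85 mm, release valve axis at x 0, y -70 mm. Base plate 150 (x) x 285 (y) x 12 mm, stage at the +y end, valve at the -y end. Nothing of the valve end stands higher than the grip pin (112 mm).
- valve (a joint): Release valve angle, rad; 0: lever along jack -y; grows anticlockwise from above (opening; handle moves to jack +x), at most 1.2. Stiff (3 to 6 N at the handle), stays where left. Starts at 0.20 to 0.26, ram holding. Worn seat: closed stop felt somewhere from -0.12 to 0.12. The ram starts to sink somewhere from 0.38 to 0.74 (load unknown), then about 50 mm/s faster per rad beyond, within 0.3 s.
- handle (a point): Point on the axis of the red grip pin at the end of the valve lever, 70 mm from the valve axis, 90 mm above the worktop. The pin is round, upright, 16 mm in diameter, red from 68 to 112 mm above the worktop; the flat lever's top is at 66 mm. Free space all round it. Put lowered fingers beside or loosely round it and push; a squeeze counts as load on it.
- valve_axis (a point): Point on the upright turning axis of the valve, 90 mm above the worktop.
- stage (a joint): Descent of the stage in m: 0 fully raised, about 0.002 at the start, 0.055 at the bottom. It only sinks, it cannot be raised; turning the valve back below the angle at which sinking began stops it. The stage is an aluminium plate 130 x 150 x 10 mm on the ram, top 150 mm above the worktop when raised.
- pointer (a point): Tip of the white pointer on the stage's front edge (white bar 12 mm wide, 3 mm thick), at mid thickness; 145 mm above the worktop when raised.
- marker (a point): Tip of the red height marker on the upright scale in front of the stage, next to the pointer's path; 20 to 40 mm below the pointer at the start.
- caster: Orange gel casting stand with glass plates on a white foot, 95 x 125 x 110 mm, loose on the stage (its top 260 mm above the worktop at the start; travel above it), origin at the centre of its underside. Its mass is unknown.
- tip_rack: Blue tip rack with clear lid, 129 x 100 x 85 mm, bystander at the front right, origin at the centre of its underside.
- comb_box: Black open box 85 x 34 x 50 mm, bystander to the right of the jack, origin at the centre of its underside.
- cup: Clear beaker, 61 mm across, 69 mm high, bystander at the front right.
Not all that is in view belongs to the job. Of the things that look like the caster, the larger one is meant.

How it is judged:
By the outcome, as a careful person would: the job done as asked, in the order asked, and still so for the second after the job is handed in, with the robot touching nothing.
It also fails if it takes over 72 s, if anything falls off the work surface, if the arm or the gripper's body presses on something with over 40 N, if the wrist force passes 120 N, or if a joint passes its speed limit or range.

## Working session

There is one attempt and no reset: what is moved stays moved. The work goes in short steps, Python scripts to look and compute and a tool call to move; the robot and the scene stay as the last step left them, time stands still between calls to the robot, and variables do not carry over. Pictures are saved under pics/ and viewed, at most 10 in all, crops included, and the job is handed in when it is done.

Besides the shell and the picture viewer there is one more tool, called after "Emit:" as name(argument=value, ...) on one line, values as JSON. play_rows: Moves the arm, as the interface text tells. Its arguments: {"type":"object","properties":{"translation":{"type":"array","items":{"type":"array","items":{"type":"number"}}},"delta_rot":{"type":"array","items":{"type":"array","items":{"type":"number"}}},"grip":{"type":"array","items":{"type":"number"}},"squeeze":{"type":"number"}},"required":["translation","delta_rot","grip"]}

```bash
mkdir -p pics; ls; python3 - <<'E'
from plant import r
import cv2,numpy as np
s=r.get_state();print(s)
for c in("scene","top"):
    cv2.imwrite(f"pics/{c}0.png",r.snapshot(c)); k=r.get_calibration(c); print(c,k)
    for t in("handle","valve_axis","valve","pointer","marker","jack","caster","stage"):
        try: print(c,t,[(np.round(d["point"],3).tolist(),round(d["confidence"],2)) for d in r.look_for(c,t)][:3])
        except Exception as e: print(t,e)
E
```

```text
pics
{'clock': 0.0, 'q': array([-1.2822305 ,  0.68998744, -0.1944917 ,  1.56635386,  0.15730585,
        0.90251952, -0.21511659]), 'qd': array([-0.00092922, -0.00027769,  0.00042823,  0.00012198,  0.00082159,
       -0.00106299, -0.00015263]), 'joint_torque': array([ 1.16374567e-04, -5.27549458e+01, -1.26742378e+00, -1.53433675e+01,
       -5.27770375e-02,  6.35617573e-03,  1.69637415e-04]), 'tool_pos': array([0.15743261, 0.60430283, 0.3019046 ]), 'eef_rot': array([ 1.27011138e-01,  9.91900847e-01, -9.37668387e-04, -4.04102492e-05]), 'contact_force': array([0.03164952, 0.052865  , 0.49559365]), 'moment': array([0.00447818, 0.01912874, 0.05350753]), 'finger_force': 0.0, 'opening': 1.0012159203592434}
scene {'intrinsics': array([[412.93455841,   0.        , 324.5760765 ],
       [  0.        , 412.93455841, 199.40398542],
       [  0.        ,   0.        ,   1.        ]]), 'eye': array([-0.04344096, -0.76776016,  1.11513376]), 'rotation': array([ 0.34948429, -0.13317018, -0.30645978,  0.87533356])}
scene handle [([0.571, 0.195, 0.066], 0.4)]
scene valve_axis []
scene valve [([0.57, 0
[... 161 characters left out ...]
 0.44)]
scene stage [([0.504, 0.344, 0.147], 0.75)]
top {'intrinsics': array([[375.50713191,   0.        , 321.1480517 ],
       [  0.        , 375.50713191, 196.22786776],
       [  0.        ,   0.        ,   1.        ]]), 'eye': array([ 0.39353299, -0.03457984,  1.30223163]), 'rotation': array([-0.06018844,  0.05216497,  0.71538507, -0.69417603])}
top handle [([0.567, 0.209, 0.068], 0.52)]
top valve_axis [([0.568, 0.21, 0.064], 0.7)]
top valve []
top pointer [([0.515, 0.354, 0.146], 0.74)]
top marker []
top jack [([0.53, 0.306, 0.015], 0.84)]
top caster [([0.542, 0.385, 0.212], 0.89), ([0.678, 0.115, 0.036], 0.63)]
top stage [([0.518, 0.358, 0.144], 0.91), ([0.498, -0.167, 0.014], 0.47)]
```

View pics/scene0.png

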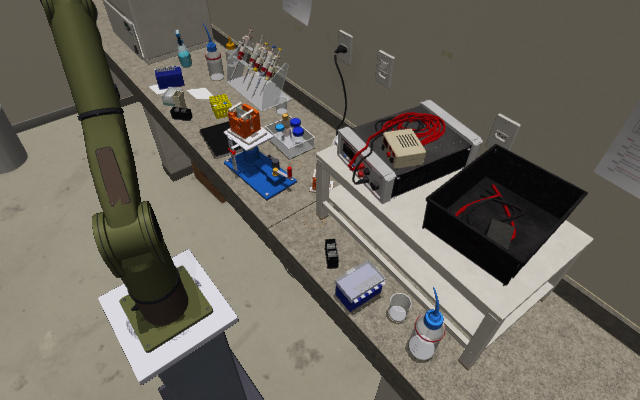

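View pics/top0.png

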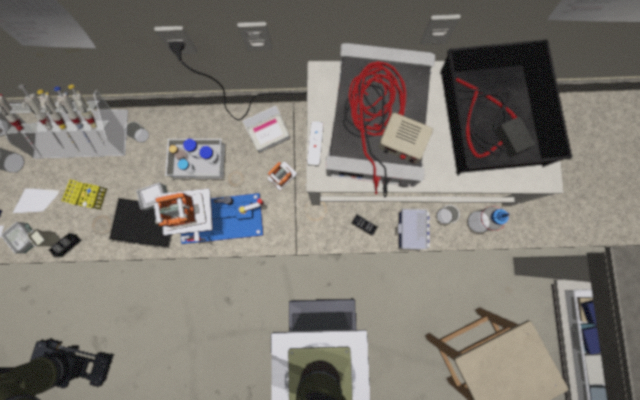

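The jack (blue) is at scene (260,170) and top (222,218). The caster look-alikes are the large orange one on the stage at top (178,210) and a small one at top (281,174). The larger one, on the jack, is meant. I'll confirm this in an enlarged crop.

```bash
python3 - <<'E'
import cv2,numpy as np
a=cv2.imread("pics/scene0.png")[95:205,205:335]; b=cv2.imread("pics/top0.png")[160:260,140:300]
a=cv2.resize(a,None,fx=5,fy=5,interpolation=2)
b=cv2.resize(b,None,fx=5,fy=5,interpolation=2)
cv2.imwrite("pics/sc1.png",a);cv2.imwrite("pics/tc1.png",b)
E
```

```text
(no output)
```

View pics/sc1.png

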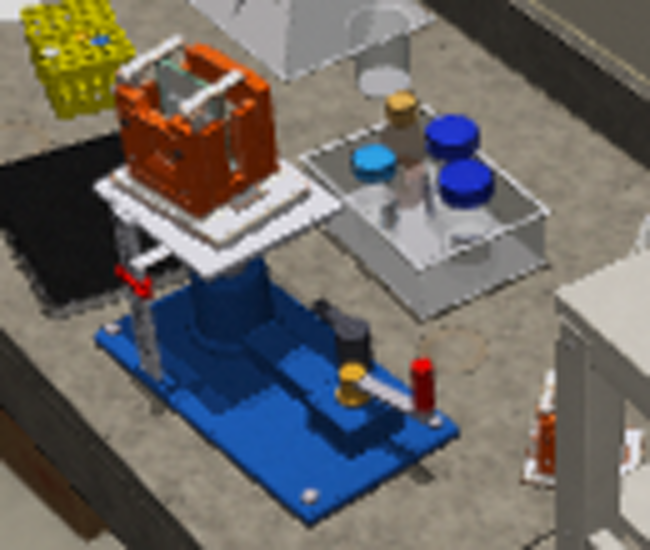

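View pics/tc1.png

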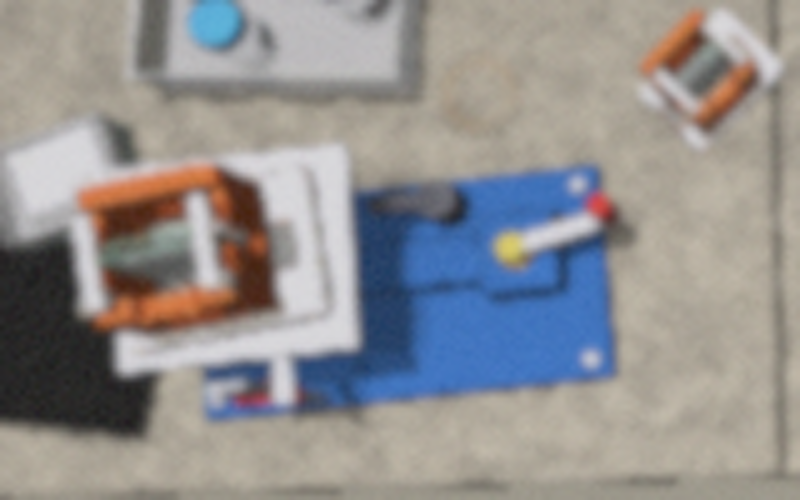

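```bash
cat > h.py <<'E'
from plant import r
import cv2,numpy as np
from scipy.spatial.transform import Rotation as R
def ray(c,uv,k=None):
    k=k or r.get_calibration(c);K=k["intrinsics"];x,y=(uv[0]-K[0,2])/K[0,0],(uv[1]-K[1,2])/K[1,1]
    if c=="wrist":
        t=np.hypot(x,y);d=np.array([x/t*np.sin(t),-y/t*np.sin(t),-np.cos(t)])
    else: d=np.array([x,-y,-1])
    return np.array(k["eye"]),R.from_quat(k["rotation"]).apply(d)
def at_z(c,uv,z,k=None):
    o,d=ray(c,uv,k);return o+d*(z-o[2])/d[2]
def proj(c,p,k=None):
    k=k or r.get_calibration(c);K=k["intrinsics"];v=R.from_quat(k["rotation"]).inv().apply(np.array(p)-k["eye"])
    v=v*[1,-1,-1]
    if c=="wrist":
        n=np.hypot(v[0],v[1]);t=np.arctan2(n,v[2]);q=v[:2]/n*t
    else:q=v[:2]/v[2]
    return K[0,0]*q+K[:2,2]
E
python3 - <<'E'
from h import *
P=lambda x,y,z:at_z("top",(140+x/5,160+y/5),z)
for n,a in dict(bl=(205,418,.012),br=(615,376,.012),tr=(597,166,.012),yel=(512,248,.075),red=(600,206,.112)).items(): print(n,P(*a).round(4))
S=lambda x,y,z:at_z("scene",(205+x/5,95+y/5),z)
for n,a in dict(redtop=(424,360,.112),redbot=(424,408,.068),bl=(95,338,.012),br=(310,522,.012),tr=(458,432,.012),yel=(352,370,.075),ptr=(140,262,.143)).items(): print(n,S(*a).round(4))
print(at_z("top",(140+285/5,160+405/5),.143))
E
```

```text
bl [0.4513 0.4622 0.012 ]
br [0.4716 0.1804 0.012 ]
tr [0.6181 0.1924 0.012 ]
yel [0.554  0.2377 0.075 ]
red [0.5746 0.1729 0.112 ]
redtop [0.5829 0.1758 0.112 ]
redbot [0.5792 0.1737 0.068 ]
bl [0.4518 0.4537 0.012 ]
br [0.474  0.1753 0.012 ]
tr [0.6173 0.1859 0.012 ]
yel [0.5568 0.2345 0.075 ]
ptr [0.4615 0.3634 0.143 ]
[0.45192305 0.36243229 0.143     ]
```

Emit:
play_rows(translation=[[0,0,-0.04],[0,0,-0.04],[0,0,-0.04],[-0.0368,-0.0222,0],[-0.0368,-0.0222,0],[-0.0368,-0.0222,0],[-0.0368,-0.0222,0],[-0.0368,-0.0222,0],[-0.0368,-0.0222,0],[-0.0368,-0.0222,0],[-0.0368,-0.0222,0],[-0.0368,-0.0222,0],[-0.0368,-0.0222,0],[-0.0368,-0.0222,0],[-0.0368,-0.0222,0],[-0.0368,-0.0222,0],[-0.0368,-0.0222,0]], delta_rot=[[0,0,0],[0,0,0],[0,0,0],[0,0,0],[0,0,0],[0,0,0],[0,0,0],[0,0,0],[0,0,0],[0,0,0],[0,0,0],[0,0,0],[0,0,0],[0,0,0],[0,0,0],[0,0,0],[0,0,0]], grip=[1,1,1,1,1,1,1,1,1,1,1,1,1,1,1,1,1])

```text
clock: 3.02
tool_pos: [0.5786, 0.1732, 0.4228]
eef_rot: [0.127, 0.992, 0.0, 0.0]
contact_force: [0.3, -0.1, 0.0]
opening: 0.996
finger_force: 0.0
```

Emit:
play_rows(translation=[[0,0,0],[0,0,0],[0,0,0.03],[0,0,0.03],[0,0,0.03],[0,0,0.03],[0,0,0]], delta_rot=[[0,0,9.2],[0,0,9.2],[0,0,9.2],[0,0,9.2],[0,0,9.2],[0,0,9.2],[0,0,0]], grip=[0,0,0,0,0,0,0])

```text
clock: 3.9
tool_pos: [0.5764, 0.1742, 0.3008]
eef_rot: [0.571, 0.821, -0.002, -0.001]
contact_force: [0.4, -0.4, -0.2]
opening: 0.496
finger_force: 0.0
```

```bash
python3 - <<'E'
from h import *
s=r.get_state();print(s["clock"],s["tool_pos"],s["eef_rot"],s["q"],s["contact_force"],s["opening"])
k=r.get_calibration("wrist");print(k)
cv2.imwrite("pics/w0.png",r.snapshot("wrist"))
for t in("handle","valve","valve_axis","pointer","marker","jack"):
    print(t,[(np.round(d["point"],4).tolist(),round(d["confidence"],2)) for d in r.look_for("wrist",t)][:3])
E
```

```text
3.9 [0.57641889 0.1741749  0.30080138] [ 0.5712648   0.82076194 -0.00211661 -0.001376  ] [-0.42464926  0.66108807  0.09584833  1.64502553 -0.07843395  0.84429074
  0.0582503 ] [ 0.4407079  -0.3876228  -0.21613787] 0.49570257600171286
{'intrinsics': array([[309.70691629,   0.        , 316.53798671],
       [  0.        , 309.70691629, 198.57472423],
       [  0.        ,   0.        ,   1.        ]]), 'eye': array([0.55026778, 0.24769935, 0.38331102]), 'rotation': array([-0.15139853, -0.02440662,  0.17457099,  0.97262931])}
handle [([0.5718, 0.206, 0.0659], 0.62)]
valve [([0.568, 0.2077, 0.0647], 0.85)]
valve_axis [([0.5725, 0.2125, 0.0661], 0.8)]
pointer [([0.5778, 0.3335, 0.1494], 0.83)]
marker []
jack [([0.5707, 0.2056, 0.0662], 0.58), ([0.5526, 0.2887, 0.0164], 0.55)]
```

View pics/w0.png

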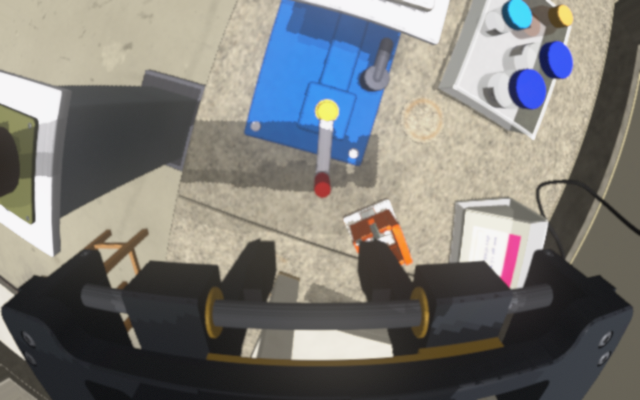

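The view shows the handle (red pin) at (322,186), the valve knob (yellow) at (327,110), and the stage edge at top centre. The pointer is out of view, so I'll move to an oblique view that includes the pointer and marker.

Emit:
play_rows(translation=[[0.006,-0.034,0.0125],[0.006,-0.034,0.0125],[0.006,-0.034,0.0125],[0.006,-0.034,0.0125],[0,0,0],[0,0,0],[0,0,0],[0,0,0],[0,0,0],[0,0,0],[0,0,0],[0,0,0],[0,0,0]], delta_rot=[[0,0,0],[0,0,0],[0,0,0],[0,0,0],[0,0,7.6],[0,0,7.6],[0,0,7.6],[0,9,0],[0,9,0],[0,9,0],[0,9,0],[0,9,0],[0,0,0]], grip=[-0.2,-0.2,-0.2,-0.2,-0.2,-0.2,-0.2,-0.2,-0.2,-0.2,-0.2,-0.2,-0.2])

```text
clock: 5.88
tool_pos: [0.4426, 0.1465, 0.2501]
eef_rot: [0.674, 0.637, 0.269, -0.26]
contact_force: [-0.3, 0.7, 0.6]
opening: 0.397
finger_force: 0.0
```

```bash
python3 - <<'E'
from h import *
s=r.get_state();print(s["clock"],s["tool_pos"],s["eef_rot"],s["opening"])
k=r.get_calibration("wrist");print(k)
im=r.snapshot("wrist");cv2.imwrite("pics/w1.png",im)
np.save("k1.npy",k,allow_pickle=True)
for t in("pointer","marker","handle","valve_axis"):
    print(t,[(np.round(d["point"],4).tolist(),round(d["confidence"],2)) for d in r.look_for("wrist",t)][:3])
print(proj("wrist",(.455,.363,.143),k))
E
```

```text
5.875 [0.44256323 0.14649509 0.25008228] [ 0.67373137  0.63718068  0.26937329 -0.25985544] 0.3965454481557387
{'intrinsics': array([[309.70691629,   0.        , 316.53798671],
       [  0.        , 309.70691629, 198.57472423],
       [  0.        ,   0.        ,   1.        ]]), 'eye': array([0.44407317, 0.14581483, 0.36418963]), 'rotation': array([ 0.22770937, -0.00261799, -0.02681142,  0.97335643])}
pointer [([0.5069, 0.3418, 0.1478], 0.86)]
marker [([0.4696, 0.3779, 0.1091], 0.78)]
handle [([0.5578, 0.2347, 0.0623], 0.77)]
valve_axis [([0.5635, 0.2396, 0.0666], 0.66), ([0.5365, 0.3675, 0.1901], 0.47)]
[317.44148535 100.25365516]
```

View pics/w1.png

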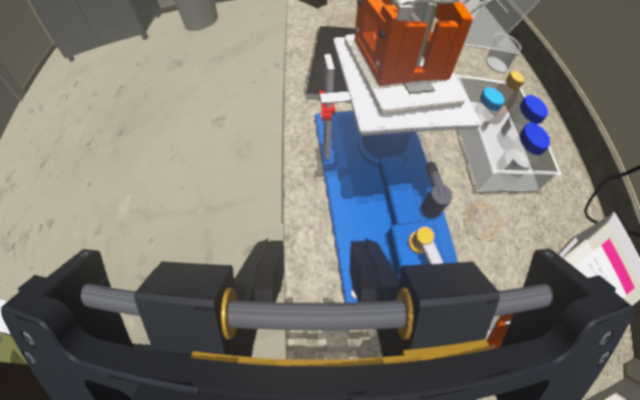

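The pointer bar (white) runs about (320–348,98), with its tip at the left end. The marker (red) is around (327,108) on the scale post. I'll take a second, lower view to triangulate.

Emit:
play_rows(translation=[[-0.019,0,0.019],[-0.019,0,0.019],[-0.019,0,0.019],[0,0,0]], delta_rot=[[0,0,0],[0,0,0],[0,0,0],[0,0,0]], grip=[-0.2,-0.2,-0.2,-0.2])

```text
clock: 6.62
tool_pos: [0.4434, 0.1486, 0.1758]
eef_rot: [0.67, 0.642, 0.267, -0.26]
contact_force: [0.1, -0.1, 0.2]
opening: 0.401
finger_force: 0.0
```

```bash
python3 - <<'E'
from h import *
k=r.get_calibration("wrist");print(k["eye"])
im=r.snapshot("wrist");cv2.imwrite("pics/w2.png",im)
np.save("k2.npy",k,allow_pickle=True)
print(proj("wrist",(.455,.363,.143),k))
a=cv2.imread("pics/w1.png")[75:135,300:370]
u,v=proj("wrist",(.455,.363,.13),k).astype(int);v0=max(v-30,0);u0=u-35
print(u0,v0)
b=im[v0:v0+60,u0:u0+70]
z=lambda a:cv2.resize(a,None,fx=8,fy=8,interpolation=0)
out=np.vstack([z(a),z(b)])
out=np.hstack([cv2.resize(a,(392,336),interpolation=0),cv2.resize(b,(392,336),interpolation=0)])
cv2.imwrite("pics/c2.png",out)
E
```

```text
[0.44475786 0.14833698 0.28988588]
[319.51168907  38.93274688]
284 21
```

View pics/c2.png

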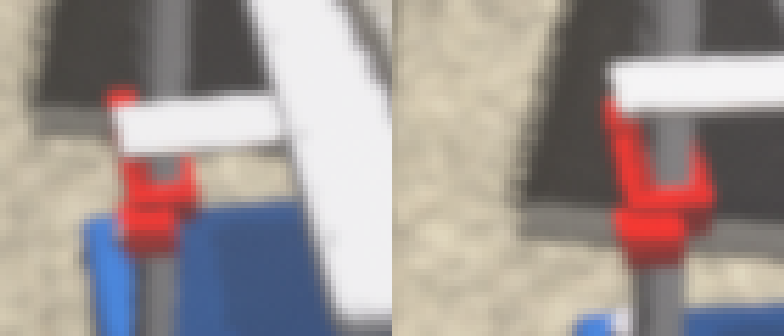

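Crops: the pointer's left end is at view 1 (115–122,105–155) and view 2 (610–617,65–113). The red marker is a clamp block with a long arm running to the upper left. I'll triangulate both.

```bash
cat >> h.py <<'E'
def tri(rays):
    A=np.zeros((3,3));b=np.zeros(3)
    for o,d in rays:
        d=d/np.linalg.norm(d);M=np.eye(3)-np.outer(d,d);A+=M;b+=M@o
    return np.linalg.solve(A,b)
E
python3 - <<'E'
from h import *
k1=np.load("k1.npy",allow_pickle=True).item();k2=np.load("k2.npy",allow_pickle=True).item()
k1["eye"]=np.array(k1["eye"])
f=lambda a,b:tri([ray("wrist",(300+a[0]/5.6-.5,75+a[1]/5.6-.5),k1),ray("wrist",(284+(b[0]-392)/5.6-.5,21+b[1]/5.6-.5),k2)])
for n,a,b in [("ptr bot-left",(122,155),(617,113)),("ptr top-left",(115,105),(608,65)),("arm far-left",(108,92),(604,98)),("box toplip L",(122,205),(618,208)),("box bot L",(123,250),(624,262)),("box bot R",(172,250),(683,262)),("box toplip R",(176,205),(688,208)),("R arm far",(196,160),(697,148)),("R arm lower",(198,203),(712,205)),("inner corner",(138,185),(640,188))]:
    print(n,f(a,b).round(4))
E
```

```text
ptr bot-left [0.4584 0.3597 0.1434]
ptr top-left [0.4578 0.3719 0.144 ]
arm far-left [0.4588 0.4058 0.1148]
box toplip L [0.4596 0.3747 0.1139]
box bot L [0.4599 0.3689 0.1071]
box bot R [0.4693 0.3677 0.1078]
box toplip R [0.4703 0.3733 0.1148]
R arm far [0.4726 0.3747 0.1259]
R arm lower [0.4742 0.3727 0.1158]
inner corner [0.4632 0.3794 0.1144]
```

```bash
python3 - <<'E'
from h import *
k0={"intrinsics":np.load("k1.npy",allow_pickle=True).item()["intrinsics"],"eye":np.array([0.55026778,0.24769935,0.38331102]),"rotation":[-0.15139853,-0.02440662,0.17457099,0.97262931]}
im=cv2.imread("pics/w0.png").astype(int)
def mask(c,box):
    u0,v0,u1,v1=box;s=im[v0:v1,u0:u1]
    m=c(s[...,0],s[...,1],s[...,2]);v,u=np.nonzero(m);return u+u0,v+v0
u,v=mask(lambda b,g,r:(r>90)&(g<60)&(b<60),(300,160,350,210));print(len(u),u.min(),u.max(),v.min(),v.max(),u.mean(),v.mean())
h=at_z("wrist",(u.mean(),v.mean()),.095,k0)
u,v=mask(lambda b,g,r:(r>150)&(g>130)&(b<100),(305,90,350,130));print(len(u),u.mean(),v.mean())
a=at_z("wrist",(u.mean(),v.mean()),.078,k0)
print("handle",h,"axis",a,np.linalg.norm((h-a)[:2]),"lever ang",np.arctan2(h[0]-a[0],a[1]-h[1]))
for z in(.068,.09,.112):print(z,proj("wrist",(h[0],h[1],z),k0))
s=r.get_state();print(s["tool_pos"],R.from_quat(s["eef_rot"]).as_matrix().round(3))
E
```

```text
245 315 328 174 195 321.8285714285714 184.5183673469388
2 318.0 107.5
handle [0.58047043 0.1762837  0.095     ] axis [0.55152168 0.24366858 0.078     ] 0.07333997471157332 lever ang 0.405762877439474
0.068 [321.5431723  177.83511572]
0.09 [321.77215556 183.19385607]
0.112 [322.03420234 189.36046705]
[0.44336821 0.14877653 0.17675397] [[ 0.032  0.999  0.024]
 [ 0.721 -0.04   0.692]
 [ 0.692 -0.004 -0.722]]
```

Emit:
play_rows(translation=[[0,0,0],[0,0,0],[0,0,0],[0,0,0],[0,0,0],[0.0067,0.034,-0.015],[0.0067,0.034,-0.015],[0.0067,0.034,-0.015],[0.0067,0.034,-0.015],[0,0,0],[0,0,0],[0,0,0],[0,0,0]], delta_rot=[[0,-9,0],[0,-9,0],[0,-9,0],[0,-9,0],[0,-9,0],[0,0,0],[0,0,0],[0,0,0],[0,0,0],[0,0,-7],[0,0,-7],[0,0,-7],[0,0,0]], grip=[-0.2,-0.2,-0.2,-0.2,-0.2,-0.2,-0.2,-0.2,-0.2,-0.2,-0.2,-0.2,-0.2])

```text
clock: 8.3
tool_pos: [0.5793, 0.1669, 0.2329]
eef_rot: [0.583, 0.812, 0.015, -0.018]
contact_force: [-0.2, 0.3, 1.3]
opening: 0.399
finger_force: 0.0
```

```bash
python3 - <<'E'
from h import *
s=r.get_state();M=R.from_quat(s["eef_rot"]).as_matrix();print(s["clock"],s["tool_pos"],M.round(3),R.from_quat(s["eef_rot"]).as_euler("xyz",degrees=True))
k=r.get_calibration("wrist");im=r.snapshot("wrist");cv2.imwrite("pics/w3.png",im)
h=cv2.cvtColor(im,cv2.COLOR_BGR2HSV).astype(int);H,S,V=h[...,0],h[...,1],h[...,2]
u0=proj("wrist",(.579,.1755,.09),k);print(u0)
yy,xx=np.mgrid[:400,:640]
m=((H<6)|(H>174))&(S>170)&(V>60)&(np.hypot(xx-u0[0],yy-u0[1])<45)
v,u=np.nonzero(m);print(len(u),u.min(),u.max(),v.min(),v.max())
hd=at_z("wrist",(u.mean(),v.mean()),.092,k);print("handle",hd)
for z in(.068,.112):print(proj("wrist",(hd[0],hd[1],z),k))
ua=proj("wrist",(.556,.24,.078),k);m=(abs(H-27)<5)&(S>150)&(V>120)&(np.hypot(xx-ua[0],yy-ua[1])<40);v,u=np.nonzero(m)
print(len(u),ua)
if len(u): a=at_z("wrist",(u.mean(),v.mean()),.078,k);print("axis",a,np.linalg.norm((hd-a)[:2]),np.arctan2(hd[0]-a[0],a[1]-hd[1]))
g=np.array(s["tool_pos"])+M@[0,0,.045];d=hd-g;print("to go tool",(M.T@(d)).round(4))
E
```

```text
8.3 [0.57930098 0.16690331 0.2329471 ] [[-0.32   0.947 -0.011]
 [ 0.946  0.32   0.046]
 [ 0.047  0.004 -0.999]] [179.76661875  -2.71364179 108.69018916]
[318.2862401  204.59275165]
267 312 330 204 221
handle [0.58276286 0.17071244 0.092     ]
[320.44769675 203.92655824]
[321.4346277  220.97942901]
0 [316.72366228 114.54921955]
to go tool [-0.0042  0.0039  0.0959]
```

Emit:
play_rows(translation=[[0.0025,0.0045,0],[0,0,0],[0,0,0.0186],[0,0,0.0186],[0,0,0.0186],[0,0,0.0186],[0,0,0.0186],[0,0,0]], delta_rot=[[0,-2.7,0],[0,0,0],[0,0,0],[0,0,0],[0,0,0],[0,0,0],[0,0,0],[0,0,0]], grip=[-0.2,-0.2,-0.2,-0.2,-0.2,-0.2,-0.2,-0.2])

```text
clock: 9.35
tool_pos: [0.5827, 0.1694, 0.1364]
eef_rot: [0.583, 0.813, -0.0, -0.0]
contact_force: [0.3, -0.2, 0.5]
opening: 0.398
finger_force: 0.0
```

```bash
python3 - <<'E'
from h import *
s=r.get_state();M=R.from_quat(s["eef_rot"]).as_matrix();print(s["clock"],s["tool_pos"],M.round(3),s["contact_force"],s["opening"])
k=r.get_calibration("wrist");im=r.snapshot("wrist");cv2.imwrite("pics/w4.png",im)
g=np.array(s["tool_pos"])+M@[0,0,.045];print(g,M.T@(np.array([.5828,.1707,.095])-g))
# scene baseline
sc=r.snapshot("scene");cv2.imwrite("pics/s4.png",sc)
print(proj("scene",(.458,.366,.143)),proj("scene",(.458,.366,.111)),proj("scene",(.465,.372,.111)))
E
```

```text
9.35 [0.582692   0.16944055 0.13638701] [[-0.32   0.947 -0.   ]
 [ 0.947  0.32   0.   ]
 [ 0.    -0.    -1.   ]] [ 0.25530682 -0.16874492  0.49480452] 0.3978203864060551
[0.58267664 0.16944426 0.09138701] [ 0.00115067  0.00051816 -0.00361293]
[231.80788145 147.41722742] [233.02697453 154.10773582] [233.83927117 152.56251097]
```

View pics/w4.png

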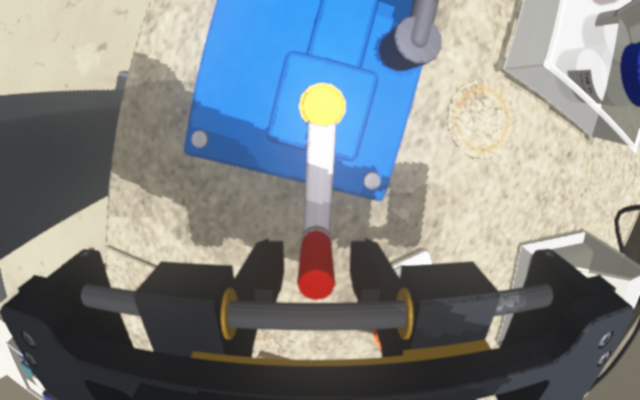

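The fingers straddle the red pin (316,265) evenly and line up with the lever. I'll take up the slack and begin opening.

Emit:
play_rows(translation=[[0,0.003,0],[0,0.003,0],[0,0.003,0],[0,0.0014,0],[0,0.0014,0],[0,0,0]], delta_rot=[[0,0,0],[0,0,0],[0,0,0],[0,0,-1.15],[0,0,-1.15],[0,0,0]], grip=[-0.2,-0.2,-0.2,-0.2,-0.2,-0.2])

```text
clock: 10.2
tool_pos: [0.5946, 0.1736, 0.1382]
eef_rot: [0.566, 0.824, 0.001, 0.001]
contact_force: [-1.4, 0.2, 0.7]
opening: 0.399
finger_force: 1.0
```

```bash
cat > m.py <<'E'
from h import *
# reference: s4.png; caster+stage rigid part, orange mask
ref=cv2.imread("pics/s4.png")
def desc(show=False,n=1):
    out=[]
    hv=cv2.cvtColor(ref,cv2.COLOR_BGR2HSV);H,S,V=[hv[...,i] for i in range(3)]
    m=((H<16)&(S>130)&(V>60)).astype(np.uint8);mm=np.zeros_like(m);mm[95:150,222:270]=m[95:150,222:270]
    mm=cv2.dilate(mm,np.ones((5,5)))
    c=(slice(85,175),slice(205,290))
    k=r.get_calibration("scene")
    p0=proj("scene",(.53,.39,.20),k);px=proj("scene",(.53,.39,.17),k)-p0
    for i in range(n):
        im=r.snapshot("scene")
        W=np.eye(2,3,dtype=np.float32);W[1,2]=desc.g
        cc,W=cv2.findTransformECC(ref[c].astype(np.float32).mean(2).astype(np.float32),im[c].astype(np.float32).mean(2).astype(np.float32),W,cv2.MOTION_TRANSLATION,(3,100,1e-5),mm[c],1)
        out.append((W[:,2]@px/(px@px)*30))
        desc.g=W[1,2]
    t=r.get_state()["clock"]
    return round(float(np.mean(out)),2),round(float(cc),4),W[:,2].round(3),px.round(2),t,int(mm.sum()),im
desc.g=0
def st():
    s=r.get_state();M=R.from_quat(s["eef_rot"]).as_matrix();g=np.array(s["tool_pos"]);F=M.T@s["contact_force"]
    return "t %.2f tcp %s az %.3f F_tool %s"%(s["clock"],g.round(4),np.arctan2(M[1,1],M[0,1]),F.round(1))
E
python3 - <<'E'
from m import *
print(st());d=desc();print(d[:6])
cv2.imwrite("pics/s5c.png",cv2.resize(d[6][80:205,200:330],None,fx=4,fy=4))
k=r.get_calibration("wrist");im=r.snapshot("wrist");h=cv2.cvtColor(im,cv2.COLOR_BGR2HSV).astype(int)
E
```

```text
t 10.20 tcp [0.5946 0.1736 0.1382] az 0.367 F_tool [ 0.7 -1.2 -0.7]
(0.02, 0.9972, array([-0.018,  0.008], dtype=float32), array([0.98, 6.58]), 10.25, 1059)
```

View pics/s5c.png

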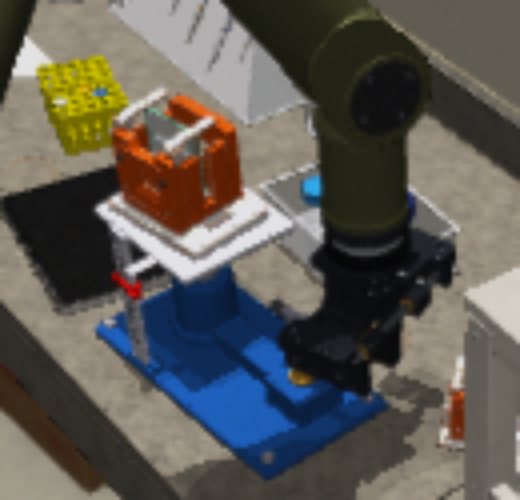

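Only the pin is touched (about 1 N), and the caster is clear of the arm in the scene view at crop (180,160). Tracking works.

Emit:
play_rows(translation=[[0,0.0021,0],[0,0.0021,0],[0,0.0021,0],[0,0.0021,0],[0,0,0]], delta_rot=[[0,0,-1.72],[0,0,-1.72],[0,0,-1.72],[0,0,-1.72],[0,0,0]], grip=[-0.2,-0.2,-0.2,-0.2,-0.2])

```text
clock: 10.92
tool_pos: [0.6032, 0.1767, 0.1383]
eef_rot: [0.516, 0.857, 0.001, 0.002]
contact_force: [-0.9, 0.8, -0.0]
opening: 0.4
finger_force: 0.3
```

```bash
python3 - <<'E'
from m import *
print(st());print(desc()[:6]);print(desc()[:2])
E
```

```text
t 10.93 tcp [0.6032 0.1767 0.1383] az 0.487 F_tool [ 1.1 -0.4  0. ]
(0.61, 0.9889, array([0.054, 0.129], dtype=float32), array([0.98, 6.58]), 10.975, 1059)
(0.53, 0.9897)
```

Emit:
play_rows(translation=[[0,0,0],[0,0,0]], delta_rot=[[0,0,0],[0,0,0]], grip=[-0.2,-0.2])

```text
clock: 11.28
tool_pos: [0.6031, 0.1766, 0.1386]
eef_rot: [0.516, 0.857, 0.001, 0.002]
contact_force: [-0.4, -0.1, 0.0]
opening: 0.403
finger_force: 0.0
```

```bash
python3 - <<'E'
from m import *
print(st());print(desc()[:6]);print(desc()[:2])
k=r.get_calibration("wrist");im=r.snapshot("wrist");cv2.imwrite("pics/w5.png",im)
h=cv2.cvtColor(im,cv2.COLOR_BGR2HSV).astype(int);H,S,V=h[...,0],h[...,1],h[...,2]
m=((H<6)|(H>174))&(S>170)&(V>60);m[:190]=0;m[:,:255]=0;m[:,380:]=0;v,u=np.nonzero(m);print(len(u),u.min(),u.max(),v.min(),v.max())
hd=at_z("wrist",(u.mean(),v.mean()),.092,k)
m=(abs(H-28)<5)&(S>150)&(V>180);m[180:]=0;v,u=np.nonzero(m);print(len(u),u.mean(),v.mean())
a=at_z("wrist",(u.mean(),v.mean()),.078,k);print(hd,a,np.linalg.norm((hd-a)[:2]),np.arctan2(hd[0]-a[0],a[1]-hd[1])-.076)
E
```

```text
t 11.28 tcp [0.6031 0.1766 0.1386] az 0.486 F_tool [ 0.1 -0.4 -0. ]
(0.71, 0.9877, array([0.043, 0.153], dtype=float32), array([0.98, 6.58]), 11.325, 1059)
(0.69, 0.9877)
1166 276 311 241 292
0 nan nan
[0.59340695 0.17171122 0.092     ] [nan nan nan] nan nan<stdin>:7: RuntimeWarning: Mean of empty slice.
  ret = ret.dtype.type(ret / rcount)
<stdin>:8: RuntimeWarning: Mean of empty slice.
```

Emit:
play_rows(translation=[[0,0,0],[0,0,0],[0,0,0],[0,0,0]], delta_rot=[[0,0,0],[0,0,0],[0,0,0],[0,0,0]], grip=[-0.2,-0.2,-0.2,-0.2])

```text
clock: 11.92
tool_pos: [0.6025, 0.1768, 0.1383]
eef_rot: [0.516, 0.857, 0.001, 0.001]
contact_force: [0.3, 0.6, -0.2]
opening: 0.4
finger_force: 0.0
```

```bash
python3 - <<'E'
from m import *
print(st());print(desc()[:6]);print(desc()[:2])
im=cv2.imread("pics/w5.png");print(cv2.cvtColor(im,cv2.COLOR_BGR2HSV)[85:125:8,300:350:10])
E
```

```text
t 11.93 tcp [0.6025 0.1768 0.1383] az 0.487 F_tool [0.4 0.6 0.2]
(0.7, 0.9873, array([0.034, 0.151], dtype=float32), array([0.98, 6.58]), 11.975, 1059)
(0.69, 0.9873)
[[[ 30 124 253]
  [ 29 124 252]
  [106  78 240]
  [104 167 250]
  [104 171 250]]

 [[ 30 116 253]
  [ 30 116 254]
  [ 29 124 250]
  [104 165 251]
  [104 169 250]]

 [[ 30 117 254]
  [ 30 113 254]
  [ 30 115 253]
  [104 156 250]
  [104 165 250]]

 [[ 30 120 254]
  [ 30 115 254]
  [ 30 117 253]
  [104 161 251]
  [104 166 251]]

 [[ 30 121 254]
  [ 30 120 254]
  [ 29 115 253]
  [104 161 251]
  [104 166 251]]]
```

Emit:
play_rows(translation=[[0,0.0021,0],[0,0.0021,0],[0,0,0],[0,0,0],[0,0,0]], delta_rot=[[0,0,-1.72],[0,0,-1.72],[0,0,0],[0,0,0],[0,0,0]], grip=[-0.2,-0.2,-0.2,-0.2,-0.2])

```text
clock: 12.65
tool_pos: [0.6061, 0.1789, 0.1382]
eef_rot: [0.49, 0.872, 0.001, 0.001]
contact_force: [-1.7, -0.1, -0.4]
opening: 0.395
finger_force: 0.7
```

```bash
cat >> m.py <<'E'
def ang():
    k=r.get_calibration("wrist");im=r.snapshot("wrist")
    h=cv2.cvtColor(im,cv2.COLOR_BGR2HSV).astype(int);H,S,V=h[...,0],h[...,1],h[...,2]
    m=((H<6)|(H>174))&(S>170)&(V>60);m[:190]=0;m[:,:250]=0;m[:,380:]=0;v,u=np.nonzero(m)
    hd=at_z("wrist",(u.mean(),v.mean()),.092,k)
    m=(abs(H-29)<4)&(S>85)&(V>180);m[180:]=0;m[:,:240]=0;m[:,400:]=0;v,u=np.nonzero(m)
    a=at_z("wrist",(u.mean(),v.mean()),.075,k)
    e=hd-a
    return "handle %s axis %s L %.4f th %.3f"%(hd[:2].round(4),a[:2].round(4),np.hypot(e[0],e[1]),np.arctan2(e[0],-e[1])-.076)
E
python3 - <<'E'
from m import *
print(st());print(desc()[:5]);print(desc()[:2]);print(ang())
E
```

```text
t 12.65 tcp [0.6061 0.1789 0.1382] az 0.547 F_tool [ 0.8 -1.5  0.4]
(0.76, 0.9844, array([0.019, 0.167], dtype=float32), array([0.98, 6.58]), 12.7)
(0.74, 0.9844)
handle [0.5965 0.1729] axis [0.5619 0.2441] L 0.0791 th 0.377
```

Emit:
play_rows(translation=[[0,0.0021,0],[0,0.0021,0],[0,0,0],[0,0,0],[0,0,0]], delta_rot=[[0,0,-1.72],[0,0,-1.72],[0,0,0],[0,0,0],[0,0,0]], grip=[-0.2,-0.2,-0.2,-0.2,-0.2])

```text
clock: 13.42
tool_pos: [0.6102, 0.1808, 0.1384]
eef_rot: [0.464, 0.886, 0.001, 0.002]
contact_force: [-1.3, -0.6, -1.3]
opening: 0.401
finger_force: 0.5
```

```bash
python3 - <<'E'
from m import *
print(st());print(desc()[:5]);print(desc()[:2]);print(ang())
E
```

```text
t 13.43 tcp [0.6102 0.1808 0.1384] az 0.606 F_tool [ 0.2 -1.4  1.3]
(0.83, 0.9828, array([0.008, 0.185], dtype=float32), array([0.98, 6.58]), 13.475)
(0.94, 0.9826)
handle [0.6002 0.1755] axis [0.5619 0.244 ] L 0.0785 th 0.434
```

Emit:
play_rows(translation=[[0,0.0021,0],[0,0.0021,0],[0,0,0],[0,0,0],[0,0,0]], delta_rot=[[0,0,-1.72],[0,0,-1.72],[0,0,0],[0,0,0],[0,0,0]], grip=[-0.2,-0.2,-0.2,-0.2,-0.2])

```text
clock: 14.2
tool_pos: [0.6133, 0.1836, 0.1383]
eef_rot: [0.437, 0.9, 0.001, 0.001]
contact_force: [-1.2, -1.0, -0.2]
opening: 0.399
finger_force: 0.9
```

```bash
python3 - <<'E'
from m import *
print(st());print(desc()[:5]);print(desc()[:2]);print(ang())
E
```

```text
t 14.20 tcp [0.6133 0.1836 0.1383] az 0.667 F_tool [-0.  -1.5  0.2]
(0.98, 0.9819, array([0.002, 0.219], dtype=float32), array([0.98, 6.58]), 14.25)
(1.02, 0.9818)
handle [0.6031 0.1784] axis [0.5617 0.2439] L 0.0775 th 0.487
```

Emit:
play_rows(translation=[[0,0.0021,0],[0,0.0021,0],[0,0,0],[0,0,0],[0,0,0]], delta_rot=[[0,0,-1.72],[0,0,-1.72],[0,0,0],[0,0,0],[0,0,0]], grip=[-0.2,-0.2,-0.2,-0.2,-0.2])

```text
clock: 14.98
tool_pos: [0.6169, 0.1861, 0.1384]
eef_rot: [0.41, 0.912, 0.001, 0.002]
contact_force: [-1.0, -0.2, 0.0]
opening: 0.401
finger_force: 0.5
```

```bash
python3 - <<'E'
from m import *
print(st());print(desc()[:5]);print(desc()[:2]);print(ang())
E
```

```text
t 14.97 tcp [0.6169 0.1861 0.1384] az 0.727 F_tool [ 0.5 -0.9 -0.1]
(1.38, 0.978, array([0.022, 0.306], dtype=float32), array([0.98, 6.58]), 15.025)
(1.42, 0.9778)
handle [0.6067 0.1807] axis [0.5617 0.2439] L 0.0776 th 0.544
```

Emit:
play_rows(translation=[[0,0,0],[0,0,0],[0,0,0]], delta_rot=[[0,0,0],[0,0,0],[0,0,0]], grip=[-0.2,-0.2,-0.2])

```text
clock: 15.5
tool_pos: [0.6168, 0.1862, 0.1385]
eef_rot: [0.41, 0.912, 0.001, 0.002]
contact_force: [0.6, 0.1, 0.3]
opening: 0.401
finger_force: 0.2
```

```bash
python3 - <<'E'
from m import *
print(st());print(desc()[:5]);print(desc()[:2]);print(ang())
E
```

```text
t 15.50 tcp [0.6168 0.1862 0.1385] az 0.727 F_tool [-0.4  0.5 -0.3]
(1.27, 0.9771, array([0.013, 0.283], dtype=float32), array([0.98, 6.58]), 15.55)
(1.28, 0.9772)
handle [0.6068 0.1807] axis [0.5616 0.2439] L 0.0777 th 0.544
```

Emit:
play_rows(translation=[[0,0.0021,0],[0,0.0021,0],[0,0,0],[0,0,0],[0,0,0]], delta_rot=[[0,0,-1.72],[0,0,-1.72],[0,0,0],[0,0,0],[0,0,0]], grip=[-0.2,-0.2,-0.2,-0.2,-0.2])

```text
clock: 16.27
tool_pos: [0.6193, 0.1889, 0.1382]
eef_rot: [0.382, 0.924, 0.001, 0.001]
contact_force: [-1.8, -1.5, 0.8]
opening: 0.398
finger_force: 1.2
```

```bash
python3 - <<'E'
from m import *
print(st());print(desc()[:5]);print(desc()[:2]);print(ang());print(desc()[:2])
E
```

```text
t 16.27 tcp [0.6193 0.1889 0.1382] az 0.787 F_tool [ 0.2 -2.3 -0.8]
(1.69, 0.971, array([0.043, 0.372], dtype=float32), array([0.98, 6.58]), 16.325)
(1.71, 0.9706)
handle [0.6101 0.1815] axis [0.5615 0.2438] L 0.0790 th 0.586
(1.88, 0.9683)
```

Emit:
play_rows(translation=[[0,0,0],[0,0,0],[0,0,0],[0,0,0]], delta_rot=[[0,0,0],[0,0,0],[0,0,0],[0,0,0]], grip=[-0.2,-0.2,-0.2,-0.2])

```text
clock: 16.98
tool_pos: [0.6195, 0.189, 0.1383]
eef_rot: [0.382, 0.924, 0.001, 0.001]
contact_force: [-2.8, -0.6, -1.1]
opening: 0.402
finger_force: 1.2
```

```bash
python3 - <<'E'
from m import *
print(st());print(desc()[:5]);print(desc()[:2])
E
```

```text
t 16.98 tcp [0.6195 0.189  0.1383] az 0.787 F_tool [ 1.6 -2.4  1.1]
(3.56, 0.98, array([0.164, 0.773], dtype=float32), array([0.98, 6.58]), 17.025)
(3.76, 0.9801)
```

Emit:
play_rows(translation=[[0,0,0],[0,0,0],[0,0,0],[0,0,0],[0,0,0],[0,0,0],[0,0,0],[0,0,0],[0,0,0],[0,0,0],[0,0,0],[0,0,0],[0,0,0],[0,0,0],[0,0,0],[0,0,0],[0,0,0],[0,0,0],[0,0,0],[0,0,0]], delta_rot=[[0,0,0],[0,0,0],[0,0,0],[0,0,0],[0,0,0],[0,0,0],[0,0,0],[0,0,0],[0,0,0],[0,0,0],[0,0,0],[0,0,0],[0,0,0],[0,0,0],[0,0,0],[0,0,0],[0,0,0],[0,0,0],[0,0,0],[0,0,0]], grip=[-0.2,-0.2,-0.2,-0.2,-0.2,-0.2,-0.2,-0.2,-0.2,-0.2,-0.2,-0.2,-0.2,-0.2,-0.2,-0.2,-0.2,-0.2,-0.2,-0.2])

```text
clock: 19.58
tool_pos: [0.6196, 0.189, 0.1383]
eef_rot: [0.382, 0.924, 0.001, 0.001]
contact_force: [-2.2, -0.8, -1.4]
opening: 0.401
finger_force: 1.0
```

```bash
python3 - <<'E'
from m import *
desc.g=2.4
print(st());print(desc()[:5]);print(desc()[:2])
E
```

```text
t 19.57 tcp [0.6196 0.189  0.1383] az 0.787 F_tool [ 1.  -2.1  1.4]
(10.45, 0.9386, array([0.262, 2.304], dtype=float32), array([0.98, 6.58]), 19.625)
(10.67, 0.9397)
```

Emit:
play_rows(translation=[[0,-0.004,0],[0,-0.004,0],[0,-0.004,0],[0,-0.004,0],[0,0,0],[0,0,0],[0,0,0],[0,0,0],[0,0,0],[0,0,0],[0,0,0],[0,0,0],[0,0,0],[0,0,0],[0,0,0],[0,0,0],[0,0,0],[0,0,0],[0,0,0],[0,0,0]], delta_rot=[[0,0,0],[0,0,0],[0,0,0],[0,0,0],[0,0,0],[0,0,0],[0,0,0],[0,0,0],[0,0,0],[0,0,0],[0,0,0],[0,0,0],[0,0,0],[0,0,0],[0,0,0],[0,0,0],[0,0,0],[0,0,0],[0,0,0],[0,0,0]], grip=[-0.2,-0.2,-0.2,-0.2,-0.2,-0.2,-0.2,-0.2,-0.2,-0.2,-0.2,-0.2,-0.2,-0.2,-0.2,-0.2,-0.2,-0.2,-0.2,-0.2])

```text
clock: 22.18
tool_pos: [0.6082, 0.1777, 0.1383]
eef_rot: [0.382, 0.924, 0.001, 0.001]
contact_force: [0.1, 0.2, 0.3]
opening: 0.399
finger_force: 0.0
```

```bash
python3 - <<'E'
from m import *
desc.g=3.8
print(st());print(desc()[:5]);print(desc()[:2]);print(ang())
E
```

```text
t 22.18 tcp [0.6082 0.1777 0.1383] az 0.787 F_tool [ 0.1  0.2 -0.3]
(18.74, 0.9336, array([0.603, 4.112], dtype=float32), array([0.98, 6.58]), 22.225)
(18.82, 0.9317)
handle [0.6146 0.1819] axis [0.56   0.2422] L 0.0814 th 0.660
```

Emit:
play_rows(translation=[[0,0,0],[0,0,0],[0,0,0],[0,0,0],[0,0,0],[0,0,0],[0,0,0],[0,-0.0035,0],[0,-0.0035,0],[0,-0.0035,0],[0,-0.0035,0],[0,0,0],[0,0,0]], delta_rot=[[0,0,0],[0,0,0],[0,0,0],[0,0,0],[0,0,0],[0,0,0],[0,0,0],[0,0,2.86],[0,0,2.86],[0,0,2.86],[0,0,2.86],[0,0,0],[0,0,0]], grip=[-0.2,-0.2,-0.2,-0.2,-0.2,-0.2,-0.2,-0.2,-0.2,-0.2,-0.2,-0.2,-0.2])

```text
clock: 23.95
tool_pos: [0.599, 0.1697, 0.1388]
eef_rot: [0.472, 0.881, 0.003, 0.002]
contact_force: [5.3, 3.8, -0.3]
opening: 0.399
finger_force: 2.2
```

```bash
python3 - <<'E'
from m import *
desc.g=4.8
print(st());print(desc()[:5]);print(desc()[:2]);print(ang());print(desc()[:2])
E
```

```text
t 23.95 tcp [0.599  0.1697 0.1388] az 0.587 F_tool [0.2 6.6 0.4]
(23.85, 0.9311, array([0.723, 5.239], dtype=float32), array([0.98, 6.58]), 24.0)
(23.87, 0.9301)
handle [0.6101 0.1787] axis [0.5603 0.2425] L 0.0810 th 0.586
(23.9, 0.9304)
```

Emit:
play_rows(translation=[[0,-0.0035,0],[0,-0.0035,0],[0,0.004,0],[0,0.004,-0.02],[0,0,-0.02],[0,0,-0.02],[0.0139,-0.0374,0],[0.0139,-0.0374,0],[0.0139,-0.0374,0],[0.0139,-0.0374,0],[0,0,0],[0,0,0],[0,0,0],[0,0,0],[0,0,0],[0,0,0],[0,0,0],[0,0,0],[0,0,0]], delta_rot=[[0,0,2.86],[0,0,2.86],[0,0,0],[0,0,0],[0,0,0],[0,0,0],[0,0,0],[0,0,0],[0,0,0],[0,0,0],[0,0,10],[0,0,10],[0,0,10],[0,9,0],[0,9,0],[0,9,0],[0,9,0],[0,9,0],[0,0,0]], grip=[-0.2,-0.2,-0.2,-0.2,-0.2,-0.2,-0.2,-0.2,-0.2,-0.2,-0.2,-0.2,-0.2,-0.2,-0.2,-0.2,-0.2,-0.2,-0.2])

```text
clock: 26.52
tool_pos: [0.4386, 0.1438, 0.1908]
eef_rot: [0.678, 0.647, 0.246, -0.246]
contact_force: [-0.8, 0.0, -0.9]
opening: 0.404
finger_force: 0.0
```

```bash
python3 - <<'E'
from m import *
desc.g=5.2
print(st());print(desc()[:5])
k=r.get_calibration("wrist");im=r.snapshot("wrist");cv2.imwrite("pics/w6.png",im);np.save("k6.npy",k,allow_pickle=True)
u,v=proj("wrist",(.462,.366,.115),k);print(u,v,k["eye"])
u0,v0=int(u)-35,max(int(v)-30,0);print(u0,v0)
cv2.imwrite("pics/c6.png",cv2.resize(im[v0:v0+60,u0:u0+70],None,fx=8,fy=8,interpolation=0))
E
```

```text
t 26.52 tcp [0.4386 0.1438 0.1908] az -0.042 F_tool [-0.6 -0.8  0.7]
(23.32, 0.606, array([0.941, 5.089], dtype=float32), array([0.98, 6.58]), 26.575)
334.167248994219 61.316966440213236 [0.44072863 0.15216145 0.30571772]
299 31
```

View pics/c6.png

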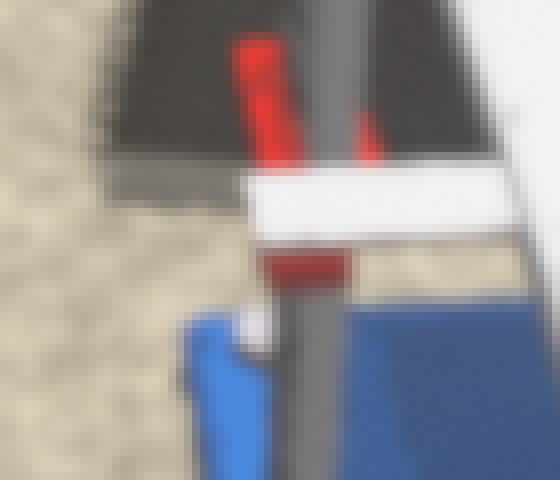

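In this crop the pointer bar spans y 170–240, just above the marker block. The block's bottom edge is at y≈290, and its arms run behind the pointer. Next I'll compute the remaining drop.

```bash
python3 - <<'E'
from h import *
ks=[np.load(f"k{i}.npy",allow_pickle=True).item() for i in (1,2,6)]
px1=lambda a:(300+a[0]/5.6-.5,75+a[1]/5.6-.5);px2=lambda b:(284+(b[0]-392)/5.6-.5,21+b[1]/5.6-.5);px6=lambda a:(299+a[0]/8-.5,31+a[1]/8-.5)
P=(px1,px2,px6)
def at_y(i,uv,y):
    o,d=ray("wrist",P[i](uv),ks[i]);return (o+d*(y-o[1])/d[1]).round(4)
print("block bottom L, y=.3687")
for i,uv in((0,(123,250)),(1,(624,262)),(2,(262,290))):print(at_y(i,uv,.3687))
print("arm far top-left y=.4058")
for i,uv in((0,(108,92)),(1,(604,98)),(2,(235,38))):print(at_y(i,uv,.4058))
print("pointer bot front y=.3597 / top back y=.3717")
for i,a,b in((0,(122,155),(115,105)),(1,(617,113),(608,65)),(2,(256,240),(247,170))):print(at_y(i,a,.3597),at_y(i,b,.3717))
for i,uv in((0,(122,205)),(1,(618,208))):print("lip",at_y(i,uv,.374))
E
```

```text
block bottom L, y=.3687
[0.4595 0.3687 0.1074]
[0.4602 0.3687 0.1072]
[0.4598 0.3687 0.1057]
arm far top-left y=.4058
[0.4588 0.4058 0.1148]
[0.4588 0.4058 0.1148]
[0.4587 0.4058 0.1154]
pointer bot front y=.3597 / top back y=.3717
[0.4586 0.3597 0.1434] [0.4581 0.3717 0.1442]
[0.4582 0.3597 0.1434] [0.4575 0.3717 0.1441]
[0.4581 0.3597 0.1217] [0.4579 0.3717 0.1219]
lip [0.4596 0.374  0.1146]
lip [0.4594 0.374  0.1144]
```

```bash
python3 - <<'E'
import cv2,numpy as np
for f,us,v0,v1 in (("w1",(320,323,326,329,332,334),90,122),("w2",(321,325,328,331,334,339),36,72),("w6",(330,333,336,340,344),50,70)):
    im=cv2.imread(f"pics/{f}.png").astype(int);print(f,us)
    for v in range(v0,v1):print(v," ".join("%3d,%3d,%3d"%tuple(im[v,u][::-1]) for u in us))
E
```

```text
w1 (320, 323, 326, 329, 332, 334)
90 120, 70, 66 119, 73, 70  98, 95, 95 125,123,124 111,110,110  82, 79, 78
91 175, 68, 63 171, 74, 70 101, 98, 97 131,129,130 121,120,120 101, 99, 98
92 217, 76, 70 206, 93, 91 128,125,125 163,162,163 165,163,164 158,156,157
93 220,115,113 219,155,155 182,180,181 213,211,213 221,219,221 220,218,219
94 207,161,162 231,218,220 225,224,225 234,233,234 237,236,238 236,235,237
95 194,179,180 238,235,236 238,237,238 239,238,240 240,239,240 240,239,240
96 181,172,171 239,238,240 240,239,240 240,239,240 240,239,240 240,239,240
97 170,157,155 240,239,239 240,239,240 240,239,240 240,239,240 240,239,241
98 164,144,141 239,238,239 240,239,240 240,239,240 240,239,240 240,239,240
99 162,138,134 239,237,239 239,238,239 239,238,239 239,237,238 238,236,238
100 163,141,134 236,234,235 236,235,236 235,233,232 232,229,229 227,225,225
101 167,150,139 223,219,220 220,218,218 217,212,208 212,200,198 200,191,188
102 171,154,140 190,169,168 174,164,163 168,162,160 182,149,145 182,154,145
103 177,154,139 178,112,109 143,112,110 133,130,129 183,113,111 194,139,126
104 188,160,
[... 4678 characters left out ...]
240,242
59 208,198,188 238,237,238 236,234,235 239,238,239 235,233,234
60 199,189,175 225,223,223 218,214,212 224,221,221 213,208,205
61 184,172,157 186,176,174 174,159,157 181,167,165 178,170,162
62 180,166,149 154,122,120 148,108,106 150,104,102 185,174,157
63 182,165,148 150, 84, 81 151, 76, 73 149, 72, 70 202,189,168
64 183,167,150 146, 69, 67 146, 63, 61 143, 64, 63 206,193,170
65 185,171,153 135, 73, 69 130, 64, 63 128, 67, 66 202,189,167
66 187,176,158 128, 85, 81 118, 71, 70 121, 81, 81 199,188,167
67 190,180,163 129,104, 98 112, 87, 86 122,104,105 196,188,169
68 196,188,173 133,122,116 109,100,101 123,118,119 178,173,166
69 206,199,193 138,133,130 109,107,107 122,121,122 129,136,154
```

```bash
python3 - <<'E'
from h import *
ks={i:np.load(f"k{i}.npy",allow_pickle=True).item() for i in (1,2,6)}
for n,a,b in(("front top",(326.5,115.8),(330,63.5)),("front bot",(326.5,120.3),(330,68.3)),("tip mid face",(326.5,118),(330,65.9)),("step",(326.5,111.3),(330,58.1)),("carr top back",(327,107.3),(332,53.9))):
    print(n,tri([ray("wrist",a,ks[1]),ray("wrist",b,ks[2])]).round(4))
for y in(.366,.3685,.370):
  for i,p in((1,(326.5,120.3)),(2,(330,68.3)),(6,(337,66.6)),(1,(326.5,115.8)),(2,(330,63.5))):
    o,d=ray("wrist",p,ks[i]);print(y,i,(o+d*(y-o[1])/d[1]).round(4)[2])
# pointer front-bottom and back-top edges, near column
for i,f,bk in((1,(327,102.0),(327,92.6)),(2,(330,40.5),None),(6,(337,61.0),(337,51.4))):
    for p,y in((f,.3597),(bk,.3717)):
        if p:o,d=ray("wrist",p,ks[i]);print("ptr",i,(o+d*(y-o[1])/d[1]).round(4))
E
```

```text
front top [0.465  0.3717 0.1092]
front bot [0.4647 0.3662 0.108 ]
tip mid face [0.4649 0.3692 0.1083]
step [0.4652 0.3748 0.1131]
carr top back [0.4667 0.3794 0.1146]
0.366 1 0.1082
0.366 2 0.1081
0.366 6 0.1083
0.366 1 0.1156
0.366 2 0.1138
0.3685 1 0.1053
0.3685 2 0.1061
0.3685 6 0.106
0.3685 1 0.1128
0.3685 2 0.1118
0.37 1 0.1035
0.37 2 0.1048
0.37 6 0.1046
0.37 1 0.1111
0.37 2 0.1106
ptr 1 [0.4642 0.3597 0.1434]
ptr 1 [0.4651 0.3717 0.1447]
ptr 2 [0.4632 0.3597 0.1435]
ptr 6 [0.4638 0.3597 0.121 ]
ptr 6 [0.4647 0.3717 0.1222]
```

Emit:
play_rows(translation=[[-0.016,0,0.016],[-0.016,0,0.016],[-0.016,0,0.016],[0,0,0],[0,0,0],[0,0,0]], delta_rot=[[0,0,0],[0,0,0],[0,0,0],[0,9,0],[0,7,0],[0,0,0]], grip=[-0.2,-0.2,-0.2,-0.2,-0.2,-0.2])

```text
clock: 27.38
tool_pos: [0.4472, 0.1384, 0.1289]
eef_rot: [0.633, 0.614, 0.33, -0.338]
contact_force: [-0.1, -0.1, 0.2]
opening: 0.399
finger_force: 0.0
```

```bash
python3 - <<'E'
from h import *
s=r.get_state();print(s["clock"],s["tool_pos"],s["contact_force"])
k=r.get_calibration("wrist");im=r.snapshot("wrist");cv2.imwrite("pics/w7.png",im);np.save("k7.npy",k,allow_pickle=True)
print(k["eye"]);u,v=proj("wrist",(.465,.3597,.121),k);print(u,v)
u=int(round(u))
for w in range(max(int(v)-14,0),int(v)+30):print(w," ".join("%3d,%3d,%3d"%tuple(im[w,c][::-1]) for c in(u-3,u-1,u+1,u+3,u+5)))
for t in("marker","pointer"):
  for d in r.silhouettes("wrist",t)[:1]:
    y,x=np.nonzero(d["pixels"]);print(t,d["confidence"],x.min(),x.max(),y.min(),y.max())
E
```

```text
27.375 [0.44715378 0.13842015 0.128936  ] [-0.0683344  -0.05321983  0.19093734]
[0.44995197 0.11333218 0.24026595]
331.9279156919498 60.909452418717876
46  97, 82, 80 113,110,110 139,137,138 146,144,144 135,133,133
47 122, 80, 78 112,109,108 139,136,137 145,143,144 135,132,132
48 143, 79, 76 109,105,105 139,136,137 146,144,145 136,134,134
49 143, 77, 74 109,103,103 139,137,137 145,143,144 139,136,137
50 143, 77, 76 109,103,103 140,136,137 146,143,145 140,137,138
51 145, 79, 77 113,106,106 140,138,138 146,144,145 142,137,138
52 153, 82, 81 122,112,111 141,139,139 149,147,148 150,140,141
53 176,113,112 148,135,134 156,153,155 166,164,165 174,161,162
54 217,180,181 199,190,192 201,198,200 210,207,209 218,209,211
55 240,232,233 237,235,236 237,236,237 239,238,239 240,238,239
56 246,244,245 246,245,246 246,245,246 246,245,246 246,245,246
57 246,246,246 247,246,247 247,246,247 247,246,247 247,246,247
58 245,244,245 246,245,245 247,246,246 246,245,246 245,245,246
59 237,235,235 239,238,238 244,243,243 243,241,241 240,238,238
60 213,206,204 220,216,215 230,226,226 227,222,221 220,213,211
61 
[... 1176 characters left out ...]
1,142 131,128,129
80  86, 84, 83 113,110,110 138,136,137 142,140,141 130,128,129
81  83, 80, 79 111,109,109 138,136,137 141,139,141 129,127,128
82  80, 78, 77 109,106,106 138,136,137 142,140,141 127,125,125
83  81, 78, 77 107,106,106 139,136,137 141,139,140 123,121,122
84  88, 86, 85 106,104,104 138,136,137 140,138,139 120,118,118
85 101, 98, 96 105,102,103 137,135,136 141,139,140 125,122,122
86 110,107,105 105,103,103 137,135,135 141,139,140 133,131,129
87 113,110,108 107,105,105 137,135,136 141,139,140 138,135,134
88 112,110,107 110,107,108 137,135,136 141,139,140 138,136,134
89 108,105,103 112,110,110 137,135,137 141,139,140 137,135,133
marker 0.44 324 340 48 70
pointer 0.94 324 507 19 91
```

```bash
python3 - <<'E'
from h import *
from scipy.optimize import least_squares
ks={i:np.load(f"k{i}.npy",allow_pickle=True).item() for i in (1,2,6,7)}
def fit(o,fixy=None):
    f=lambda p:np.concatenate([proj("wrist",p,ks[i])-q for i,q in o.items()])
    s=least_squares(f,[.465,.37,.11],x_scale=.01);return s.x.round(4),s.fun.reshape(-1,2)[:,1].round(2)
T={1:(326.5,115.8),2:(330,63.5),7:(331.5,65.4)};B={1:(326.5,120.3),2:(330,68.3),6:(337,66.6),7:(331.5,70.2)}
print("top",fit(T));print("bot",fit(B))
# joint: vertical face, same y
def g(p):
    x,y,zt,zb=p;return np.concatenate([proj("wrist",(x,y,zt),ks[i])-q for i,q in T.items()]+[proj("wrist",(x,y,zb),ks[i])-q for i,q in B.items()])
s=least_squares(g,[.465,.37,.112,.106],x_scale=.01);print("face",s.x.round(4),s.fun.reshape(-1,2)[:,1].round(2))
# pointer before (w1,w2) and now (w6,w7): box front-bottom & back-top
def h(p):
    x,yf,z1,z2=p;e=[]
    for i,fb,bt,z in((1,102.0,92.6,z1),(2,40.5,None,z1),(6,61.0,51.4,z2),(7,61.3,53.7,z2)):
        e.append(proj("wrist",(x,yf,z-.0015),ks[i])[1]-fb)
        if bt:e.append(proj("wrist",(x,yf+.012,z+.0015),ks[i])[1]-bt)
    return e+[(x-.4645)*1e3]
s=least_squares(h,[.4645,.36,.143,.121],x_scale=.01);print("ptr",s.x.round(4),np.round(s.fun,2))
E
```

```text
top (array([0.4649, 0.3692, 0.1116]), array([ 0.21, -0.35,  0.18]))
bot (array([0.4648, 0.3656, 0.1086]), array([ 0.03, -0.11,  0.03,  0.06]))
face [0.4649 0.3673 0.113  0.1072] [ 0.69 -0.21 -0.23 -0.35 -0.18 -0.15  0.5 ]
ptr [0.4645 0.3593 0.1448 0.1218] [ 0.29 -0.85  0.4   0.8  -0.69  0.49 -0.59 -0.01]
```

Emit:
play_rows(translation=[[0,0,0],[0,0,0],[0,0,0],[0,0,0],[0,0,0],[0,0,0],[0.0098,0.0381,-0.0175],[0.0098,0.0381,-0.0175],[0.0098,0.0381,-0.0175],[0.0098,0.0381,-0.0175],[0,0,0],[0,0,0],[0,0,0],[0,0,0]], delta_rot=[[0,-10,0],[0,-10,0],[0,-10,0],[0,-10,0],[0,-10,0],[0,-8,0],[0,0,0],[0,0,0],[0,0,0],[0,0,0],[0,0,-10],[0,0,-10],[0,0,-10],[0,0,0]], grip=[-0.2,-0.2,-0.2,-0.2,-0.2,-0.2,-0.2,-0.2,-0.2,-0.2,-0.2,-0.2,-0.2,-0.2])

```text
clock: 29.28
tool_pos: [0.6009, 0.1729, 0.1951]
eef_rot: [0.508, 0.861, 0.01, -0.023]
contact_force: [0.7, -0.4, 0.9]
opening: 0.397
finger_force: 0.0
```

```bash
cat > p.py <<'E'
from m import *
def pin():
    s=r.get_state();M=R.from_quat(s["eef_rot"]).as_matrix();k=r.get_calibration("wrist");im=r.snapshot("wrist")
    h=cv2.cvtColor(im,cv2.COLOR_BGR2HSV).astype(int);H,S,V=h[...,0],h[...,1],h[...,2];yy,xx=np.mgrid[:400,:640]
    u0=proj("wrist",(.60,.172,.09),k)
    m=((H<6)|(H>174))&(S>170)&(V>60)&(np.hypot(xx-u0[0],yy-u0[1])<45);v,u=np.nonzero(m)
    hd=at_z("wrist",(u.mean(),v.mean()),.092,k)
    print(len(u),v.min(),v.max(),[proj("wrist",(hd[0],hd[1],z),k).round(0)[1] for z in(.068,.112)])
    print("tilt x,y of z-axis in world",M[:,2].round(3));g=np.array(s["tool_pos"])-[0,0,.045]
    y=M[:,1].copy();y[2]=0;y/=np.linalg.norm(y);x=np.array([-y[1],y[0],0]);d=hd-g
    print("handle",hd.round(4),"go upright x %.4f y %.4f z %.4f"%(d@x,d@y,-d[2]-.003), "tool-frame rot fix ry %.2f rx %.2f"%(np.degrees(np.arcsin(-M[:,2]@x)),np.degrees(np.arcsin(M[:,2]@y))))
E
python3 - <<'E'
from p import *
print(st());pin();desc.g=5.2;print(desc()[:5])
E
```

```text
t 29.27 tcp [0.6009 0.1729 0.1951] az 0.506 F_tool [-0.6  0.4 -1. ]
421 217 238 [np.float64(216.0), np.float64(239.0)]
tilt x,y of z-axis in world [-0.029  0.041 -0.999]
handle [0.604  0.1796 0.092 ] go upright x 0.0044 y 0.0060 z 0.0551 tool-frame rot fix ry -2.86 rx -0.29
(23.95, 0.9302, array([0.722, 5.262], dtype=float32), array([0.98, 6.58]), 29.375)
```

Emit:
play_rows(translation=[[0.0044,0.006,0],[0,0,0],[0,0,0.0183],[0,0,0.0183],[0,0,0.0183],[0,0,0],[0,0,0],[0,0.0025,0],[0,0.0025,0],[0,0.0021,0],[0,0.0021,0],[0,0,0]], delta_rot=[[-0.3,-2.86,0],[0,0,0],[0,0,0],[0,0,0],[0,0,0],[0,0,0],[0,0,0],[0,0,0],[0,0,0],[0,0,-1.72],[0,0,-1.72],[0,0,0]], grip=[-0.2,-0.2,-0.2,-0.2,-0.2,-0.3,-0.4,-0.4,-0.4,-0.4,-0.4,-0.4])

```text
clock: 30.88
tool_pos: [0.6125, 0.1814, 0.1381]
eef_rot: [0.482, 0.876, -0.002, -0.0]
contact_force: [-2.1, -0.1, 0.8]
opening: 0.299
finger_force: 0.9
```

```bash
python3 - <<'E'
from m import *
desc.g=5.2
print(st());print(desc()[:5]);print(ang());print(desc()[:2])
E
```

```text
t 30.88 tcp [0.6125 0.1814 0.1381] az 0.565 F_tool [ 1.  -1.8 -0.8]
(24.19, 0.9296, array([0.703, 5.32 ], dtype=float32), array([0.98, 6.58]), 30.925)
handle [0.6049 0.1817] axis [0.5627 0.2445] L 0.0756 th 0.516
(24.41, 0.9275)
```

Emit:
play_rows(translation=[[0,0.0021,0],[0,0.0021,0],[0,0,0],[0,0,0],[0,0,0],[0,0,0]], delta_rot=[[0,0,-1.72],[0,0,-1.72],[0,0,0],[0,0,0],[0,0,0],[0,0,0]], grip=[-0.4,-0.4,-0.4,-0.4,-0.4,-0.4])

```text
clock: 31.78
tool_pos: [0.6166, 0.1835, 0.1383]
eef_rot: [0.456, 0.89, -0.002, 0.0]
contact_force: [-0.3, 0.2, -0.6]
opening: 0.3
finger_force: 0.6
```

```bash
python3 - <<'E'
from m import *
desc.g=5.3
print(st());a=desc();print(a[:5]);b=desc(n=4);print(b[:5])
E
```

```text
t 31.77 tcp [0.6166 0.1835 0.1383] az 0.624 F_tool [ 0.3 -0.1  0.6]
(26.15, 0.9286, array([0.956, 5.721], dtype=float32), array([0.98, 6.58]), 31.825)
(26.47, 0.9322, array([0.881, 5.867], dtype=float32), array([0.98, 6.58]), 32.025)
```

Emit:
play_rows(translation=[[0,-0.004,0],[0,-0.004,0],[0,0,0],[0,0,0],[0,0,0],[0,0,0],[0,0,0],[0,0,0],[0,0,0],[0,0,0]], delta_rot=[[0,0,0],[0,0,0],[0,0,0],[0,0,0],[0,0,0],[0,0,0],[0,0,0],[0,0,0],[0,0,0],[0,0,0]], grip=[-0.4,-0.4,-0.4,-0.4,-0.4,-0.4,-0.4,-0.4,-0.4,-0.4])

```text
clock: 33.28
tool_pos: [0.6097, 0.1789, 0.1381]
eef_rot: [0.456, 0.89, -0.002, -0.0]
contact_force: [-0.2, -0.5, -0.7]
opening: 0.297
finger_force: 0.0
```

```bash
python3 - <<'E'
from m import *
desc.g=6.2
print(st());a=desc();print(a[:5]);b=desc();print(b[:5])
E
```

```text
t 33.27 tcp [0.6097 0.1789 0.1381] az 0.625 F_tool [-0.2 -0.5  0.7]
(30.55, 0.9266, array([1.026, 6.697], dtype=float32), array([0.98, 6.58]), 33.325)
(30.84, 0.9276, array([1.039, 6.761], dtype=float32), array([0.98, 6.58]), 33.375)
```

Emit:
play_rows(translation=[[0,0,0],[0,-0.0035,0],[0,-0.0035,0],[0,-0.0035,0],[0,-0.0035,0],[0,0,0],[0,0.004,0],[0,0,-0.02],[0,0,-0.02],[0,0,-0.02],[0.009,-0.039,0],[0.009,-0.039,0],[0.009,-0.039,0],[0.009,-0.039,0],[0,0,0],[0,0,0],[0,0,0]], delta_rot=[[0,0,0],[0,0,2.86],[0,0,2.86],[0,0,2.86],[0,0,2.86],[0,0,0],[0,0,0],[0,0,0],[0,0,0],[0,0,0],[0,0,0],[0,0,0],[0,0,0],[0,0,0],[0,0,8.9],[0,0,8.9],[0,0,8.9]], grip=[-0.4,-0.4,-0.4,-0.4,-0.4,-0.4,-0.3,-0.2,-0.2,-0.2,-0.2,-0.2,-0.2,-0.2,-0.2,-0.2,-0.2])

```text
clock: 35.5
tool_pos: [0.445, 0.142, 0.2001]
eef_rot: [0.723, 0.69, -0.0, 0.0]
contact_force: [0.5, 0.8, 0.4]
opening: 0.398
finger_force: 0.0
```

Emit:
play_rows(translation=[[0,0,0],[0,0,0],[0,0,0],[0,0,0],[0,0,0],[0,0,0],[-0.0187,0,0.011],[-0.0187,0,0.011],[-0.0187,0,0.011],[0,0,0]], delta_rot=[[0,10,0],[0,10,0],[0,10,0],[0,10,0],[0,10,0],[0,10,0],[0,0,0],[0,0,0],[0,0,0],[0,0,0]], grip=[-0.2,-0.2,-0.2,-0.2,-0.2,-0.2,-0.2,-0.2,-0.2,-0.2])

```text
clock: 36.75
tool_pos: [0.4393, 0.1303, 0.1222]
eef_rot: [0.656, 0.624, 0.297, -0.304]
contact_force: [0.0, -0.8, 0.6]
opening: 0.395
finger_force: 0.0
```

```bash
python3 - <<'E'
from h import *
s=r.get_state();print(s["clock"],s["tool_pos"],s["contact_force"])
k=r.get_calibration("wrist");im=r.snapshot("wrist");cv2.imwrite("pics/w8.png",im);np.save("k8.npy",k,allow_pickle=True)
print(k["eye"]);u,v=proj("wrist",(.4655,.3597,.111),k);print(u,v)
u=int(round(u))
for w in range(max(int(v)-22,0),int(v)+16):print(w," ".join("%3d,%3d,%3d"%tuple(im[w,c][::-1]) for c in(u-7,u-4,u-2,u,u+2,u+4,u+9,u+14)))
E
```

```text
36.75 [0.43928503 0.13033215 0.12222377] [ 0.00396376 -0.75955563  0.61321613]
[0.44268903 0.11697511 0.23553648]
337.0564494492332 35.109639608635035
13 218, 59, 54 107, 82, 80 103, 99,100 132,130,131 138,135,136 131,130,130  74, 70, 68  95, 91, 91
14 202, 60, 54 115, 81, 80 102, 99, 99 132,130,130 138,135,136 129,127,127  74, 70, 68  88, 85, 84
15 206, 59, 54 126, 83, 81 106,102,101 131,129,130 137,135,136 130,126,126  74, 70, 68  82, 79, 78
16 225, 56, 50 138, 82, 80 112,106,106 132,130,130 137,135,135 134,126,126  75, 71, 69  78, 74, 73
17 236, 57, 50 152, 77, 74 119,107,107 132,130,131 138,135,136 141,125,125  75, 71, 69  74, 71, 69
18 237, 57, 50 170, 72, 69 125,105,105 132,130,130 138,135,136 148,125,125  76, 70, 68  74, 70, 68
19 232, 57, 50 181, 66, 63 135,102,102 133,130,131 138,135,136 153,124,124  78, 69, 67  74, 70, 68
20 223, 56, 50 187, 63, 58 148, 97, 95 137,130,130 140,134,135 159,123,123  87, 69, 68  74, 70, 69
21 215, 57, 52 195, 60, 56 167, 89, 88 154,123,123 157,129,130 173,118,118 104, 68, 66  74, 70, 68
22 206, 58, 53 215, 58, 52 200, 79, 76 199,106,106 200,112
[... 2112 characters left out ...]
 69, 68
44  73, 70, 67  95, 93, 93 110,108,108 131,129,130 134,132,133 116,113,114  70, 68, 66  70, 67, 68
45  72, 69, 66  90, 88, 88 111,109,109 132,130,131 134,131,133 115,112,113  71, 69, 68  70, 67, 67
46  71, 68, 66  87, 84, 84 109,108,107 132,130,131 134,132,132 114,112,113  71, 69, 69  71, 68, 68
47  72, 69, 66  84, 83, 82 110,108,108 131,130,131 134,131,132 114,112,113  71, 68, 68  71, 69, 69
48  75, 72, 69  85, 82, 82 110,108,108 132,131,131 134,132,133 116,114,114  71, 69, 69  70, 68, 68
49  84, 82, 79  84, 83, 82 107,105,106 132,130,131 134,133,134 119,117,118  72, 70, 69  72, 69, 68
50 107,103, 98  89, 87, 86 106,104,105 132,130,131 135,133,135 122,121,121  81, 78, 77  77, 74, 74
```

```bash
python3 - <<'E'
from h import *
k=np.load("k8.npy",allow_pickle=True).item();k7=np.load("k7.npy",allow_pickle=True).item()
P=lambda p,k=k:proj("wrist",p,k).round(1)
for y,zt,zb in((.3673,.113,.1072),(.3692,.1116,.1055)):print("tip face rows",P((.465,y,zt)),P((.465,y,zb)))
print("step/carriage top back (.3794,.1146)",P((.465,.3794,.1146)),"obs 21.9 | in w7?",P((.465,.3794,.1146),k7))
print("arm far (.4588,.4058,.1148)",P((.4588,.4058,.1148)),P((.4588,.4058,.1148),k7))
for z in(.108,.110,.112,.114):print(z,"ptr fb",P((.465,.3593,z-.0015)),"bt",P((.465,.3713,z+.0015)))
E
```

```text
tip face rows [335.7  29.3] [335.7  35. ]
tip face rows [335.5  29.8] [335.5  35.7]
step/carriage top back (.3794,.1146) [334.6  22.1] obs 21.9 | in w7? [330.6  58. ]
arm far (.4588,.4058,.1148) [325.8  11.2] [322.9  46.9]
0.108 ptr fb [336.5  39.8] bt [335.3  30.8]
0.11 ptr fb [336.5  37.8] bt [335.3  28.9]
0.112 ptr fb [336.5  35.8] bt [335.3  26.9]
0.114 ptr fb [336.5  33.8] bt [335.4  24.9]
```

Emit:
play_rows(translation=[[-0.019,0,0.0122],[-0.019,0,0.0122],[0,0,0],[0,0,0],[0,0,0],[0,0,0]], delta_rot=[[0,0,0],[0,0,0],[0,7,0],[0,7,0],[0,0,0],[0,0,0]], grip=[-0.2,-0.2,-0.2,-0.2,-0.2,-0.2])

```text
clock: 37.55
tool_pos: [0.4423, 0.1233, 0.0808]
eef_rot: [0.612, 0.584, 0.374, -0.38]
contact_force: [0.2, -0.7, -0.6]
opening: 0.395
finger_force: 0.0
```

```bash
python3 - <<'E'
from h import *
s=r.get_state();print(s["clock"],s["tool_pos"],s["contact_force"])
k=r.get_calibration("wrist");im=r.snapshot("wrist");cv2.imwrite("pics/w9.png",im);np.save("k9.npy",k,allow_pickle=True)
P=lambda p:proj("wrist",p,k).round(1)
print(k["eye"]);u,v=P((.4655,.3597,.111));print(u,v)
for y,zt,zb in((.3673,.113,.1072),(.366,.1147,.1082)):print("tip face rows",P((.465,y,zt)),P((.465,y,zb)))
print("carr back",P((.465,.3794,.1146)))
for z in(.110,.112,.114):print(z,"ptr fb",P((.465,.3593,z-.0015)),"bt",P((.465,.3713,z+.0015)))
u=int(round(u))
for w in range(max(int(v)-16,0),int(v)+12):print(w," ".join("%3d,%3d,%3d"%tuple(im[w,c][::-1]) for c in(u-7,u-4,u-2,u,u+2,u+4,u+9,u+14)))
E
```

```text
37.55 [0.44225137 0.12331157 0.08079626] [ 0.20943803 -0.74041027 -0.59560294]
[0.44490521 0.08290188 0.18754521]
333.3 48.3
tip face rows [332.1  44.1] [332.1  50. ]
tip face rows [332.2  42.7] [332.2  49.4]
carr back [331.1  39.5]
0.11 ptr fb [332.8  51. ] bt [331.8  44.6]
0.112 ptr fb [332.8  48.9] bt [331.8  42.6]
0.114 ptr fb [332.7  46.8] bt [331.7  40.6]
32  70, 59, 57  89, 80, 79 101, 99, 98 147,145,146 159,156,158 166,162,160 190,180,162 169,167,169
33 108, 65, 60 121, 92, 89 106,103,103 147,145,145 159,156,157 165,161,158 202,192,171 140,138,139
34 164, 69, 61 155,100, 96 115,110,110 149,146,147 158,156,157 164,160,157 206,196,174 127,124,124
35 207, 62, 55 163, 91, 88 120,112,113 148,145,147 158,156,157 163,159,156 208,198,176 127,123,120
36 226, 57, 50 171, 78, 75 125,110,110 148,146,147 158,156,157 165,156,154 212,201,178 142,136,129
37 230, 55, 47 187, 69, 66 139,105,104 150,144,146 160,155,156 168,150,149 212,200,178 166,158,145
38 216, 55, 48 200, 61, 56 162, 94, 93 160,140,142 170,150,151 177,141,141 211,194,172 189,179,162
39 187, 57, 51 219, 57, 52 199, 80, 78 192,
[... 1335 characters left out ...]
 69, 67
53  71, 68, 64  90, 88, 86 110,107,107 143,141,142 156,154,155 146,144,145  71, 68, 66  71, 68, 66
54  70, 66, 64  92, 90, 89 111,109,109 144,141,142 155,154,155 146,144,145  72, 68, 67  71, 68, 66
55  68, 64, 61  92, 90, 88 112,109,109 143,141,142 155,154,155 148,146,147  72, 69, 68  71, 68, 67
56  68, 64, 61  91, 88, 87 111,109,108 143,141,142 156,154,154 151,149,150  72, 68, 66  71, 68, 67
57  69, 65, 63  87, 83, 82 109,106,106 142,140,141 155,153,154 152,149,150  71, 69, 66  71, 68, 67
58  71, 68, 64  79, 76, 74 103,100,100 142,140,140 156,154,155 153,150,152  72, 69, 66  71, 68, 66
59  70, 66, 64  77, 73, 72  98, 95, 95 141,139,140 155,153,154 152,151,151  71, 68, 66  71, 68, 66
```

Emit:
play_rows(translation=[[0.027,0,-0.013],[0.027,0,-0.013],[0,0,0],[0,0,0],[0,0,0],[0,0,0],[0,0,0],[0,0,0],[0,0,0],[0.0154,0.0398,-0.015],[0.0154,0.0398,-0.015],[0.0154,0.0398,-0.015],[0.0154,0.0398,-0.015],[0,0,0],[0,0,0],[0,0,0],[0,0,0]], delta_rot=[[0,0,0],[0,0,0],[0,-10,0],[0,-10,0],[0,-10,0],[0,-10,0],[0,-10,0],[0,-10,0],[0,-4.5,0],[0,0,0],[0,0,0],[0,0,0],[0,0,0],[0,0,-10],[0,0,-10],[0,0,-10],[0,0,0]], grip=[-0.2,-0.2,-0.2,-0.2,-0.2,-0.2,-0.2,-0.2,-0.2,-0.2,-0.2,-0.2,-0.2,-0.2,-0.2,-0.2,-0.2])

```text
clock: 39.72
tool_pos: [0.6042, 0.1772, 0.1939]
eef_rot: [0.512, 0.858, 0.019, -0.034]
contact_force: [0.7, 0.3, -0.8]
opening: 0.402
finger_force: 0.0
```

```bash
python3 - <<'E'
from p import *
print(st());pin();desc.g=7;print(desc()[:5])
E
```

```text
t 39.73 tcp [0.6042 0.1772 0.1939] az 0.495 F_tool [-0.1  0.7  0.8]
426 224 246 [np.float64(224.0), np.float64(247.0)]
tilt x,y of z-axis in world [-0.038  0.068 -0.997]
handle [0.6039 0.1796 0.092 ] go upright x 0.0022 y 0.0008 z 0.0539 tool-frame rot fix ry -4.45 rx -0.07
(32.49, 0.9282, array([1.102, 7.12 ], dtype=float32), array([0.98, 6.58]), 39.825)
```

Emit:
play_rows(translation=[[0.0022,0.0008,0],[0,0,0],[0,0,0.018],[0,0,0.018],[0,0,0.018],[0,0,0],[0,0,0],[0,0.0025,0],[0,0.0025,0],[0,0.0021,0],[0,0.0021,0],[0,0,0]], delta_rot=[[0,-4.4,0],[0,0,0],[0,0,0],[0,0,0],[0,0,0],[0,0,0],[0,0,0],[0,0,0],[0,0,0],[0,0,-1.72],[0,0,-1.72],[0,0,0]], grip=[-0.2,-0.2,-0.2,-0.2,-0.2,-0.3,-0.4,-0.4,-0.4,-0.4,-0.4,-0.4])

```text
clock: 41.32
tool_pos: [0.6125, 0.1824, 0.1389]
eef_rot: [0.486, 0.874, -0.002, -0.0]
contact_force: [-2.7, -0.4, 2.0]
opening: 0.3
finger_force: 1.1
```

```bash
python3 - <<'E'
from m import *
desc.g=7.1
print(st());print(desc()[:5]);print(ang());print(desc()[:2])
E
```

```text
t 41.33 tcp [0.6125 0.1824 0.1389] az 0.556 F_tool [ 1.1 -2.5 -1.9]
(32.83, 0.9267, array([1.12 , 7.195], dtype=float32), array([0.98, 6.58]), 41.375)
handle [0.6055 0.1822] axis [0.5628 0.2446] L 0.0757 th 0.524
(33.12, 0.9237)
```

Emit:
play_rows(translation=[[0,0,0],[0,0,0]], delta_rot=[[0,0,0],[0,0,0]], grip=[-0.4,-0.4])

```text
clock: 41.72
tool_pos: [0.6126, 0.1823, 0.1389]
eef_rot: [0.486, 0.874, -0.002, -0.0]
contact_force: [-2.6, -0.4, -0.5]
opening: 0.299
finger_force: 0.8
```

```bash
python3 - <<'E'
from m import *
desc.g=7.1
print(st());print(desc()[:5]);print(desc()[:3])
E
```

```text
t 41.73 tcp [0.6126 0.1823 0.1389] az 0.556 F_tool [ 1.1 -2.4  0.5]
(33.64, 0.9216, array([1.056, 7.386], dtype=float32), array([0.98, 6.58]), 41.775)
(33.69, 0.922, array([1.046, 7.397], dtype=float32))
```

Emit:
play_rows(translation=[[0,-0.004,0],[0,-0.004,0]], delta_rot=[[0,0,0],[0,0,0]], grip=[-0.4,-0.4])

```text
clock: 42.08
tool_pos: [0.6065, 0.1777, 0.1392]
eef_rot: [0.486, 0.874, -0.001, 0.001]
contact_force: [0.1, -0.6, -1.2]
opening: 0.299
finger_force: 0.0
```

```bash
python3 - <<'E'
from m import *
desc.g=7.4
print(st());print(desc()[:5]);print(desc()[:3])
E
```

```text
t 42.08 tcp [0.6065 0.1777 0.1392] az 0.556 F_tool [-0.6 -0.2  1.2]
(34.23, 0.9166, array([1.113, 7.509], dtype=float32), array([0.98, 6.58]), 42.125)
(34.29, 0.9174, array([1.137, 7.52 ], dtype=float32))
```

Emit:
play_rows(translation=[[0,0,0],[0,-0.0035,0],[0,-0.0035,0],[0,-0.0035,0],[0,0,0]], delta_rot=[[0,0,0],[0,0,2.86],[0,0,2.86],[0,0,2.86],[0,0,0]], grip=[-0.4,-0.4,-0.4,-0.4,-0.4])

```text
clock: 42.8
tool_pos: [0.5983, 0.1741, 0.1392]
eef_rot: [0.551, 0.835, 0.0, 0.001]
contact_force: [3.2, 2.4, -1.9]
opening: 0.3
finger_force: 2.2
```

```bash
python3 - <<'E'
from m import *
desc.g=7.6
print(st());print(desc()[:5]);print(desc()[:3])
E
```

```text
t 42.80 tcp [0.5983 0.1741 0.1392] az 0.405 F_tool [1.  3.9 1.9]
(35.04, 0.9163, array([1.154, 7.686], dtype=float32), array([0.98, 6.58]), 42.85)
(35.01, 0.9165, array([1.171, 7.676], dtype=float32))
```

Emit:
play_rows(translation=[[0,-0.0035,0],[0,-0.0035,0],[0,-0.0035,0],[0,-0.0035,0],[0,-0.0035,0],[0,0,0]], delta_rot=[[0,0,2.86],[0,0,2.86],[0,0,2.86],[0,0,2.86],[0,0,2.86],[0,0,0]], grip=[-0.4,-0.4,-0.4,-0.4,-0.4,-0.4])

```text
clock: 43.65
tool_pos: [0.5822, 0.168, 0.1395]
eef_rot: [0.65, 0.76, 0.0, 0.002]
contact_force: [5.4, 2.1, -2.8]
opening: 0.3
finger_force: 2.9
```

```bash
python3 - <<'E'
from m import *
desc.g=7.65
print(st());print(ang());print(desc()[:5])
E
```

```text
t 43.65 tcp [0.5822 0.168  0.1395] az 0.155 F_tool [1.2 5.6 2.8]
handle [0.5892 0.1701] axis [0.5627 0.2442] L 0.0787 th 0.267
(34.46, 0.9168, array([1.148, 7.555], dtype=float32), array([0.98, 6.58]), 43.75)
```

Emit:
play_rows(translation=[[0,-0.0021,0],[0,-0.0021,0],[0,-0.0021,0],[0,-0.0021,0]], delta_rot=[[0,0,1.72],[0,0,1.72],[0,0,1.72],[0,0,1.72]], grip=[-0.4,-0.4,-0.4,-0.4])

```text
clock: 44.25
tool_pos: [0.5747, 0.1667, 0.1395]
eef_rot: [0.695, 0.719, 0.001, 0.003]
contact_force: [7.1, 1.2, -2.6]
opening: 0.302
finger_force: 3.3
```

Emit:
play_rows(translation=[[0,-0.0007,0],[0,-0.0007,0]], delta_rot=[[0,0,0.57],[0,0,0.57]], grip=[-0.4,-0.4])

```text
clock: 44.5
tool_pos: [0.5733, 0.1665, 0.1396]
eef_rot: [0.702, 0.712, 0.001, 0.003]
contact_force: [6.9, 1.2, -4.0]
opening: 0.302
finger_force: 3.6
```

Emit:
play_rows(translation=[[0,-0.0007,0],[0,-0.0007,0]], delta_rot=[[0,0,0.57],[0,0,0.57]], grip=[-0.4,-0.4])

```text
clock: 44.75
tool_pos: [0.572, 0.1664, 0.1396]
eef_rot: [0.709, 0.705, 0.001, 0.003]
contact_force: [7.3, 1.7, -4.1]
opening: 0.299
finger_force: 4.0
```

Emit:
play_rows(translation=[[0,-0.0007,0],[0,-0.0007,0]], delta_rot=[[0,0,0.57],[0,0,0.57]], grip=[-0.4,-0.4])

```text
clock: 45.0
tool_pos: [0.5706, 0.1662, 0.1396]
eef_rot: [0.716, 0.698, 0.001, 0.003]
contact_force: [6.6, 0.5, -4.9]
opening: 0.3
finger_force: 3.5
```

Emit:
play_rows(translation=[[0,-0.0007,0],[0,-0.0007,0]], delta_rot=[[0,0,0.57],[0,0,0.57]], grip=[-0.4,-0.4])

```text
clock: 45.25
tool_pos: [0.5692, 0.1661, 0.1396]
eef_rot: [0.723, 0.691, 0.001, 0.003]
contact_force: [6.8, 0.2, -5.3]
opening: 0.299
finger_force: 3.1
```

```bash
python3 - <<'E'
from m import *
desc.g=7.65
print(st());print(ang());print(desc()[:5])
E
```

```text
t 45.25 tcp [0.5692 0.1661 0.1396] az -0.046 F_tool [0.6 6.8 5.3]
handle [0.5768 0.1674] axis [0.5633 0.244 ] L 0.0778 th 0.098
(34.34, 0.9171, array([1.136, 7.53 ], dtype=float32), array([0.98, 6.58]), 45.35)
```

Emit:
play_rows(translation=[[0,-0.0007,0],[0,-0.0007,0]], delta_rot=[[0,0,0.57],[0,0,0.57]], grip=[-0.4,-0.4])

```text
clock: 45.6
tool_pos: [0.568, 0.166, 0.1397]
eef_rot: [0.73, 0.683, 0.001, 0.004]
contact_force: [7.3, -0.2, -5.9]
opening: 0.301
finger_force: 3.6
```

Emit:
play_rows(translation=[[0,-0.0007,0],[0,-0.0007,0]], delta_rot=[[0,0,0.57],[0,0,0.57]], grip=[-0.4,-0.4])

```text
clock: 45.85
tool_pos: [0.5667, 0.166, 0.1397]
eef_rot: [0.737, 0.676, 0.001, 0.004]
contact_force: [7.1, 0.3, -3.0]
opening: 0.3
finger_force: 4.0
```

Emit:
play_rows(translation=[[0,-0.0007,0],[0,-0.0007,0]], delta_rot=[[0,0,0.57],[0,0,0.57]], grip=[-0.4,-0.4])

```text
clock: 46.1
tool_pos: [0.5653, 0.1659, 0.1397]
eef_rot: [0.744, 0.669, 0.001, 0.004]
contact_force: [7.9, -0.3, -4.8]
opening: 0.3
finger_force: 4.2
```

Emit:
play_rows(translation=[[0,-0.0007,0],[0,-0.0007,0]], delta_rot=[[0,0,0.57],[0,0,0.57]], grip=[-0.4,-0.4])

```text
clock: 46.35
tool_pos: [0.5638, 0.1659, 0.1397]
eef_rot: [0.75, 0.661, 0.001, 0.004]
contact_force: [6.0, -1.2, -6.0]
opening: 0.302
finger_force: 3.6
```

Emit:
play_rows(translation=[[0,-0.0007,0],[0,-0.0007,0]], delta_rot=[[0,0,0.57],[0,0,0.57]], grip=[-0.4,-0.4])

```text
clock: 46.6
tool_pos: [0.5625, 0.1659, 0.1397]
eef_rot: [0.757, 0.654, 0.001, 0.004]
contact_force: [8.0, -0.8, -3.6]
opening: 0.301
finger_force: 3.9
```

Emit:
play_rows(translation=[[0,-0.0007,0],[0,-0.0007,0]], delta_rot=[[0,0,0.57],[0,0,0.57]], grip=[-0.4,-0.4])

```text
clock: 46.85
tool_pos: [0.5615, 0.166, 0.1397]
eef_rot: [0.763, 0.646, 0.001, 0.004]
contact_force: [8.1, -1.9, -4.0]
opening: 0.301
finger_force: 4.2
```

Emit:
play_rows(translation=[[0,-0.0007,0],[0,-0.0007,0]], delta_rot=[[0,0,0.3],[0,0,0.3]], grip=[-0.4,-0.4])

```text
clock: 47.1
tool_pos: [0.5606, 0.166, 0.1398]
eef_rot: [0.767, 0.642, 0.001, 0.005]
contact_force: [8.9, -2.1, -4.8]
opening: 0.302
finger_force: 4.7
```

Emit:
play_rows(translation=[[0,-0.0007,0],[0,-0.0007,0]], delta_rot=[[0,0,0],[0,0,0]], grip=[-0.4,-0.4])

```text
clock: 47.35
tool_pos: [0.5598, 0.166, 0.1399]
eef_rot: [0.767, 0.642, 0.002, 0.006]
contact_force: [10.7, -3.0, -6.4]
opening: 0.3
finger_force: 5.4
```

Emit:
play_rows(translation=[[0,-0.0007,0],[0,-0.0007,0]], delta_rot=[[0,0,0],[0,0,0]], grip=[-0.4,-0.4])

```text
clock: 47.6
tool_pos: [0.5588, 0.1659, 0.14]
eef_rot: [0.767, 0.642, 0.002, 0.006]
contact_force: [11.2, -3.9, -7.3]
opening: 0.306
finger_force: 5.9
```

```bash
python3 - <<'E'
from m import *
desc.g=7.65
print(st());print(ang());print(desc()[:5])
E
```

```text
t 47.60 tcp [0.5588 0.1659 0.14  ] az -0.177 F_tool [-1.8 11.6  7.5]
handle [0.5674 0.1658] axis [0.5633 0.2439] L 0.0782 th -0.023
(34.41, 0.9178, array([1.127, 7.547], dtype=float32), array([0.98, 6.58]), 47.7)
```

Emit:
play_rows(translation=[[0,-0.0007,0],[0,-0.0007,0],[0,0,0]], delta_rot=[[0,0,0],[0,0,0],[0,0,0]], grip=[-0.4,-0.4,-0.4])

```text
clock: 48.08
tool_pos: [0.5575, 0.1656, 0.14]
eef_rot: [0.767, 0.642, 0.002, 0.006]
contact_force: [11.3, -3.8, -7.1]
opening: 0.299
finger_force: 5.9
```

```bash
python3 - <<'E'
from m import *
print(st());print(ang())
E
```

```text
t 48.08 tcp [0.5575 0.1656 0.14  ] az -0.178 F_tool [-1.7 11.7  7.2]
handle [0.566  0.1657] axis [0.5631 0.2438] L 0.0782 th -0.039
```

Emit:
play_rows(translation=[[0,-0.0007,0],[0,-0.0007,0],[0,0,0]], delta_rot=[[0,0,0.57],[0,0,0.57],[0,0,0]], grip=[-0.4,-0.4,-0.4])

```text
clock: 48.5
tool_pos: [0.5564, 0.1658, 0.14]
eef_rot: [0.773, 0.634, 0.002, 0.007]
contact_force: [11.8, -3.3, -8.1]
opening: 0.302
finger_force: 6.2
```

```bash
python3 - <<'E'
from m import *
print(st());print(ang());print(r.get_state()["moment"].round(2))
E
```

```text
t 48.50 tcp [0.5564 0.1658 0.14  ] az -0.198 F_tool [-0.9 12.1  8.3]
handle [0.5649 0.1655] axis [0.5631 0.2438] L 0.0784 th -0.053
[-0.9  -2.09 -0.13]
```

Emit:
play_rows(translation=[[0,-0.0007,0.0006],[0,-0.0007,0.0006],[0,0,0]], delta_rot=[[0,0,0.57],[0,0,0.57],[0,0,0]], grip=[-0.4,-0.4,-0.4])

```text
clock: 48.92
tool_pos: [0.556, 0.1659, 0.1398]
eef_rot: [0.78, 0.626, 0.003, 0.007]
contact_force: [11.8, -3.4, -0.5]
opening: 0.305
finger_force: 6.1
```

```bash
python3 - <<'E'
from m import *
print(st());print(ang())
E
```

```text
t 48.92 tcp [0.556  0.1659 0.1398] az -0.218 F_tool [-0.7 12.3  0.7]
handle [0.5647 0.1657] axis [0.5633 0.2438] L 0.0781 th -0.058
```

Emit:
play_rows(translation=[[0,-0.0007,0],[0,-0.0007,0],[0,0,0]], delta_rot=[[0,0,0.3],[0,0,0.3],[0,0,0]], grip=[-0.4,-0.4,-0.4])

```text
clock: 49.35
tool_pos: [0.5551, 0.166, 0.1398]
eef_rot: [0.783, 0.622, 0.003, 0.008]
contact_force: [11.7, -4.8, -1.0]
opening: 0.303
finger_force: 6.4
```

```bash
python3 - <<'E'
from m import *
print(st());print(ang())
E
```

```text
t 49.35 tcp [0.5551 0.166  0.1398] az -0.228 F_tool [-2.  12.5  1.2]
handle [0.5638 0.1654] axis [0.5632 0.2438] L 0.0783 th -0.069
```

Emit:
play_rows(translation=[[0,-0.0007,0],[0,-0.0007,0],[0,-0.0007,0]], delta_rot=[[0,0,0.57],[0,0,0.57],[0,0,0.57]], grip=[-0.4,-0.4,-0.4])

```text
clock: 49.78
tool_pos: [0.5536, 0.1663, 0.1398]
eef_rot: [0.792, 0.61, 0.004, 0.008]
contact_force: [13.6, -5.1, -4.7]
opening: 0.3
finger_force: 7.3
```

```bash
python3 - <<'E'
from m import *
print(st());print(ang())
E
```

```text
t 49.77 tcp [0.5536 0.1663 0.1398] az -0.259 F_tool [-1.4 14.3  5. ]
handle [0.5625 0.1654] axis [0.5634 0.2438] L 0.0784 th -0.087
```

Emit:
play_rows(translation=[[0,-0.0007,0.0006],[0,-0.0007,0],[0,0,0],[0,0,0]], delta_rot=[[0,0,0],[0,0,0],[0,0,0],[0,0,0]], grip=[-0.4,-0.4,-0.4,-0.4])

```text
clock: 50.32
tool_pos: [0.5529, 0.1663, 0.1397]
eef_rot: [0.792, 0.61, 0.004, 0.009]
contact_force: [14.3, -5.1, -0.9]
opening: 0.3
finger_force: 7.4
```

```bash
python3 - <<'E'
from m import *
print(st());print(ang())
E
```

```text
t 50.33 tcp [0.5529 0.1663 0.1397] az -0.259 F_tool [-1.3 15.1  1.2]
handle [0.5619 0.1654] axis [0.5633 0.2437] L 0.0783 th -0.093
```

Emit:
play_rows(translation=[[0,0.0025,0],[0,0.0025,0],[0,0.0025,0],[0,0.002,0],[0,0,0]], delta_rot=[[0,0,0],[0,0,0],[0,0,0],[0,0,0],[0,0,0]], grip=[-0.4,-0.4,-0.4,-0.2,-0.2])

```text
clock: 51.0
tool_pos: [0.5541, 0.1676, 0.1373]
eef_rot: [0.791, 0.612, -0.001, 0.001]
contact_force: [2.5, -0.4, 1.7]
opening: 0.401
finger_force: 1.4
```

```bash
python3 - <<'E'
from m import *
desc.g=7.6
print(st());print(ang());print(desc()[:4])
E
```

```text
t 51.00 tcp [0.5541 0.1676 0.1373] az -0.254 F_tool [ 0.2  2.6 -1.7]
handle [0.5659 0.1652] axis [0.5635 0.2439] L 0.0787 th -0.045
(34.22, 0.9186, array([1.101, 7.51 ], dtype=float32), array([0.98, 6.58]))
```

Emit:
play_rows(translation=[[0,0.0025,0],[0,0.0025,0],[0,0.002,0],[0,0,0]], delta_rot=[[0,0,0],[0,0,0],[0,0,0],[0,0,0]], grip=[-0.2,-0.2,-0.2,-0.2])

```text
clock: 51.6
tool_pos: [0.5605, 0.1659, 0.137]
eef_rot: [0.791, 0.612, -0.002, 0.0]
contact_force: [-0.7, -0.1, -0.3]
opening: 0.403
finger_force: 0.0
```

```bash
python3 - <<'E'
from m import *
print(st());print(ang());s=r.get_state();print(s["finger_force"])
E
```

```text
t 51.60 tcp [0.5605 0.1659 0.137 ] az -0.253 F_tool [-0.3 -0.7  0.3]
handle [0.5682 0.1668] axis [0.564  0.2438] L 0.0771 th -0.022
0.0
```

Emit:
play_rows(translation=[[0,0.003,0],[0,0,-0.02],[0,0,-0.03],[0,0,-0.04],[0,0,-0.05],[0,0,-0.05],[0,0,0],[0,0,0]], delta_rot=[[0,0,0],[0,0,0],[0,0,0],[0,0,0],[0,0,0],[0,0,0],[0,0,0],[0,0,0]], grip=[-0.1,0,0,0,0,0,0,0])

```text
clock: 52.65
tool_pos: [0.5635, 0.1659, 0.3267]
eef_rot: [0.791, 0.612, -0.002, 0.0]
contact_force: [-0.6, 0.5, 0.0]
opening: 0.5
finger_force: 0.0
```

```bash
python3 - <<'E'
from m import *
desc.g=7.6
print(st());print(desc()[:4]);print(desc()[:2])
print(r.finish_job())
E
```

```text
t 52.65 tcp [0.5635 0.1659 0.3267] az -0.253 F_tool [ 0.3 -0.7 -0. ]
(33.4, 0.6733, array([0.994, 7.341], dtype=float32), array([0.98, 6.58]))
(34.16, 0.6785)
the job is handed in; nothing more can be done
None
```

The job is handed in at about 52.7 s of the 72 s. I estimate the pointer stopped within about 1 mm of the marker, but I took no final close-up to confirm it. The stage sank at about 1.5–3 mm/s with two intermediate stops, the valve was closed to its springy seat and nudged to about 15 N, and the gripper let go and lifted clear.

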